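# Turn a cover plate over on the filing board with the lifter

### The arm

A 7-joint arm with a two-finger parallel gripper is mounted at the origin on the work surface. World frame = base frame: x ahead of the robot, y to its left, z up, the work surface at z = 0. Lengths are in mm, angles in rad, forces in N, time in s.
With the tool pointing down it reaches from about 400 to 875 mm from the base axis. Payload 6.5 kg.
Tool frame: the origin (TCP) lies at the very end of the fingers, on their centre line; the grasp point (between the pads) lies r.grasp_offset behind it (r.grasp_offset is the distance from the TCP to the grasp point, in mm); z points along the fingers, x is the direction in which the jaws open and shut, and the axes are right-handed (so a half turn about z gives the same grasp; the last joint's range is limited). The gripper opens to 88 mm and grips with 3 to 60 N. Pads are 18 mm wide; open, the fingers measure 123 mm over their backs; the gripper's body (75 mm by 187 mm) begins 45 mm behind the grasp point.
Start: joints at [1.082, 0.536, -0.004, 1.538, 0.003, 1.067, -0.071], TCP at [266.7, -592.757, 238.716] pointing down, gripper open.
Joint ranges: [-2.7, 2.7], [-0.37, 2.16], [-1.27, 1.26], [0.24, 2.4], [-1.31, 4.45], [0.19, 1.91], [-2.76, 2.76]. Speed limits (rad/s): [2.39, 2.39, 3.14, 3.14, 3.14, 3.14, 3.14].

### API

Orientations are given as [roll, pitch, yaw] about the fixed x, y, z axes, in that order (R = Rz(yaw) Ry(pitch) Rx(roll)).
In Python, from bench import get_obs, grab_frame, workorder, nets, r gives the robot as it stands. The module is installed in compiled form; this text tells all that it offers.
- The arm moves only by the tool apply_moves, never from a script. Its argument "targets" is a list of rows, each a list of 7 numbers: the shift along the tool's x, y, z in mm, then the turn, a rotation vector about the tool's x, y, z in rad, then the opening, from 0 (shut) to 1 (fully open). In form: [[x, y, z, rx, ry, rz, fingers], ...]. A call has 1 to 12 rows; each row is the pose to reach, as a shift and turn from the pose commanded when the call began, along the tool's axes at that moment; what a row does not reach only later rows make up. A row lasts 1/12 s, in which the tool goes at most 41.7 mm and 7.16 degrees, less where a joint would pass 70% of its speed; a pose out of reach is approached as far as the arm can. A call with a gripper value outside its range is refused whole. The fingers move at their own pace and stop on an object; "squeeze" is the grip in N (left out, the last holds). Time passes only in rows, so rows that repeat a pose let the fingers close. It gives the time, the measured TCP pose, the force and the opening at its end, in the units of the state.
- get_obs(): the state, without advancing time (a new reading comes with each control period).
- grab_frame(name): name is "side" or "top"; returns a dict with "color" (400x640x3 uint8, red, green, blue), "z_map" (400x640 float32, mm along the optical axis (not along the pixel's ray), 0 where there is no reading), "fx", "fy", "cx", "cy" (pixels), "camera_from_world" (4x4, takes a point from world to camera coordinates). Camera axes: x right, y down, z forward; pixel columns grow to the right and rows downward; lengths in mm; the calibration is good to about 2 mm. A picture is of the moment at which its call begins.
- workorder.finish_job(): hands the job in, once; it reports no verdict.
Trained networks look in the newest picture that a camera, given by its name, has taken for a name from the list of things; names that differ only in an ending like _2 or _b are one class to them, and where a whole thing is asked for, a point or a joint stands for the part that bears it (a point fixed in the world has none). Each returns a list of dicts, best first, with "p" (0 to 1); they miss things now and then, are a little off and sometimes report something else, mostly with a low value. They report only what shows in the picture. A call takes as long as a camera call. They do not tell look-alikes from the thing itself.
- nets.search_frame(camera, thing): "rect" ([left, top, right, bottom] in pixels, round what is visible of it).
- nets.silhouettes(camera, thing): "region" (400x640 bool, what is visible of it) and "rect" ([left, top, right, bottom] in pixels, round what is visible of it).
- nets.place_of(camera, thing): "pixel" ([column, row] in pixels: a listed point, or the origin of a listed thing).
The state is a dict: "time_s": time; "joint_positions": joint angles; "joint_velocities": joint speeds; "tau": joint torques, N m; "eef_pos": TCP position; "tool_rot": TCP orientation; "ft_force": force on the tool from outside, world axes, zero at the start; "ft_torque": the same for the moment, N m; "grip_width": finger opening in mm.
Only numpy, scipy, OpenCV 4.12 (cv2) and the standard library are available. Lean on these libraries where they do the work, as an engineer would, in place of code of your own. Each camera call takes 0.05 s, during which the arm holds its last target. There are 200 camera calls.

### The job

Take the cranked lifter from its rest, slide its blade under an edge of the brass cover plate on the filing board and lever the plate over, so that it lies on its flat outer face with the raised step upward. Then push it with the lifter until it sits flush and square against the stop bar, and lay the lifter back in its rest. The plate's edges are razor sharp, so never touch it with the fingers; feel for the soft rubber with a light touch (a few newtons) so the blade does not mark it, do not ram the plate into the stop bar, and leave everything else where it is.

Things in the scene. Friction and masses are not known exactly. Their poses are not given: they have to be found in the camera images.
- cover_center (a point): Brass cover plate, 0.17 kg: flange 60 (x) x 70 (y) x 3.5 mm; a step 44 x 54 x 2.5 mm centred on one face (6 mm in all), so the flange overhangs it by 8 mm all round. Point: its centre, half-way up. z points to the flat outer face: up at the start, lying on the step, with a 2.5 mm gap between flange and rubber. Its x is within 0.15 rad of the board's x. Turned over, z points down.
- board: Filing board, fixed: plywood 300 (x) x 180 (y) mm with a level, soft, grippy black rubber facing, its top 19 mm above the bench, from x = -146 mm to the stop bar; a blade pressed on it with over 6 N marks it. Origin at the centre of the underside; x towards the bar. The plate starts 70 to 100 mm short of the bar: room to turn it over towards it.
- stop_face (a point): Middle of the stop bar's face at the level of the rubber's top. Aluminium bar fixed to the board's +x end: 170 long (y), 20 thick, standing 12 mm above the rubber. x points into the bar (same axes as the board): a plate sitting flush has a 70 mm edge on this face and its centre at x = -30 mm.
- lifter_grip (a point): Cranked lifter, 0.16 kg: centre of its red, flat-sided handle (100 long in x, 18 wide in y, 24 mm high in z), in the rest at the start, z up. Ahead a rigid flat blade, 26 wide, 1.6 mm thick, from x = 73, z = -44 to its square tip at about x = 125, z = -51 mm (underside). A stiff clamp joint at x = 57, z = 0 sets it: the tip is up to 7 mm higher or lower than that, unmeasured. Grip it hard.
- rest_seat (a point): Blue tool rest fixed to the bench: base 120 x 70 x 8 mm, two saddles 74 mm apart along x, each 8 mm thick, with flared cheeks 22 mm apart at the bottom and 37 at the top (79 mm above the bench). Point: where the centre of the lifter's handle lies when resting there (73 mm above the bench, handle along x, blade towards +x, z up).
- tin: Open tin of copper bands, 220 x 150 x 55 mm, a bystander; origin at the centre of its underside.
- band_a: Loose copper band, ring of 56 mm outer diameter, 10 mm high, a bystander; origin at the centre of its underside.
- band_b: Another such loose copper band, a bystander; origin at the centre of its underside.
- file: Flat file with a wooden handle, about 285 mm long along x (blade towards +x), 24 mm high, a bystander; origin under it, 165 mm from the handle's end.
Things that resemble listed ones, but are neither listed nor needed, are in the scene too. What is meant by the part that bears lifter_grip is not purple, and is the smaller of those in its own colour.

How it is judged:
By the outcome, as a careful person would: the job done as asked, in the order asked, and still so for the second after the job is handed in, with the robot touching nothing.
It also fails if it takes over 72 s, if anything falls off the work surface, if the arm or the gripper's body presses on something with over 40 N, if the wrist force passes 120 N, or if a joint passes its speed limit or range.

## Working session

There is one attempt and no reset: what is moved stays moved. The work goes in short steps, Python scripts to look and compute and a tool call to move; the robot and the scene stay as the last step left them, time stands still between calls to the robot, and variables do not carry over. Pictures are saved under pics/ and viewed, about 8 in all and at most 12, crops included, and the job is handed in when it is done.

Besides the shell and the picture viewer there is one more tool, called after "Call:" by a JSON object that holds its "method" and its "body", one argument or row to a line. apply_moves: Moves the arm, as the interface text tells. Its arguments: {"type":"object","properties":{"targets":{"type":"array","items":{"type":"array","items":{"type":"number"}}},"squeeze":{"type":"number"}},"required":["targets"]}

```bash
mkdir -p pics
cat > h.py <<'E'
import numpy as np, cv2
from bench import get_obs, grab_frame, workorder, nets, r
def unproj(f,u,v,d=None,zw=None):
    T=np.linalg.inv(f["camera_from_world"]); ray=np.array([(u-f["cx"])/f["fx"],(v-f["cy"])/f["fy"],1.])
    if zw is not None:
        o=T[:3,3]; w=T[:3,:3]@ray; return o+w*(zw-o[2])/w[2]
    return T[:3,:3]@(ray*d)+T[:3,3]
def cloud(f):
    v,u=np.mgrid[:400,:640]; d=f["z_map"]; T=np.linalg.inv(f["camera_from_world"])
    P=np.stack([(u-f["cx"])/f["fx"]*d,(v-f["cy"])/f["fy"]*d,d],-1)@T[:3,:3].T+T[:3,3]; P[d<=0]=np.nan; return P
def proj(f,p):
    c=f["camera_from_world"]@np.append(p,1); return c[0]/c[2]*f["fx"]+f["cx"],c[1]/c[2]*f["fy"]+f["cy"]
def save(n,img,s=1): cv2.imwrite("pics/"+n,cv2.resize(img[...,::-1],None,fx=s,fy=s,interpolation=cv2.INTER_CUBIC))
E
python3 - <<'E'
from h import *
o=get_obs(); print({k:np.round(v,3) for k,v in o.items()}, r.grasp_offset)
for c in ("top","side"):
    f=grab_frame(c); np.savez(f"{c}0.npz",**f); save(f"{c}0.png",f["color"]); P=cloud(f)
    print(c,np.round(np.linalg.inv(f["camera_from_world"])[:3,[2,3]].T,2).tolist(),f["fx"])
    for t in ("cover_center","board","stop_face","lifter_grip","rest_seat","tin","band_a","file"):
        for q in nets.place_of(c,t)[:3]:
            u,v=q["pixel"]; print(t,round(q["p"],2),np.round((u,v)),np.round(P[int(min(v,399)),int(min(u,639))]))
E
cd pics; python3 -c "
import cv2,numpy as np
print(cv2.imread('top0.png').shape)"
```

```text
{'time_s': np.float64(0.0), 'joint_positions': array([ 1.082,  0.537, -0.004,  1.539,  0.003,  1.067, -0.071]), 'joint_velocities': array([-0.002,  0.001, -0.   , -0.   ,  0.   , -0.001,  0.001]), 'tau': array([ 0.0000e+00, -5.7098e+01,  9.9100e-01, -2.5160e+01, -5.6000e-02,
        1.8000e-02,  0.0000e+00]), 'eef_pos': array([ 266.425, -592.211,  237.841]), 'tool_rot': array([ 3.141e+00,  2.000e-03, -1.148e+00]), 'ft_force': array([-0.074,  0.267,  0.427]), 'ft_torque': array([-0.015,  0.027, -0.057]), 'grip_width': np.float64(88.574)} 18.700000000000003
top [[0.09, 0.0, -1.0], [388.74, -71.3, 1369.17]] 464.18619038560405
cover_center 0.61 [272. 174.] [586.  91.  23.]
board 0.61 [277. 176.] [583.  79.  24.]
stop_face 0.69 [232. 183.] [559. 206.  29.]
stop_face 0.68 [419. 221.] [ 444. -322.   79.]
stop_face 0.63 [395. 128.] [ 728. -273.   -6.]
lifter_grip 0.78 [434. 298.] [ 230. -373.   30.]
lifter_grip 0.78 [490. 220.] [ 448. -540.   19.]
lifter_grip 0.63 [417. 221.] [ 444. -318.   85.]
rest_seat 0.77 [418. 222.] [ 444. -318.   85.]
tin 0.59 [161. 184.] [560. 424.   6.]
band_a 0.62 [398. 130.] [ 724. -281.   -2.]
band_a 0.59 [368. 136.] [ 703. -190.    1.]
file 0.55 [298. 118.] [755.  15.  16.]
side [[0.06, 0.81, -0.58], [428.18, -1062.46, 796.25]] 405.7819011302325
cover_center 0.46 [338. 186.] [567.  81.  25.]
stop_face 0.96 [332. 168.] [559. 202.  20.]
stop_face 0.52 [338. 186.] [564.  83.  23.]
stop_face 0.5 [405. 264.] [ 713. -282.   -2.]
lifter_grip 0.81 [304. 263.] [ 434. -335.   80.]
lifter_grip 0.55 [310. 356.] [ 436. -552.   18.]
lifter_grip 0.46 [219. 301.] [ 309. -672.  346.]
rest_seat 0.93 [309. 259.] [ 446. -327.   82.]
rest_seat 0.37 [337. 186.] [560.  76.  25.]
tin 0.92 [331. 141.] [577. 429.  15.]
band_a 0.63 [407. 263.] [ 719. -279.   -1.]
band_a 0.42 [395. 243.] [ 704. -199.    1.]
file 0.72 [398. 197.] [756.  11.  13.]
(400, 640, 3)
```

View pics/top0.png

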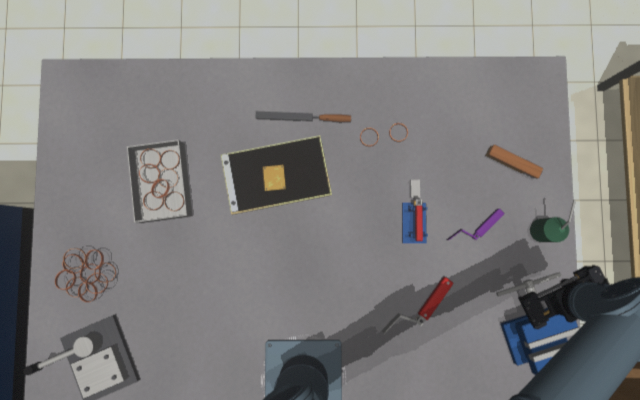

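View pics/side0.png

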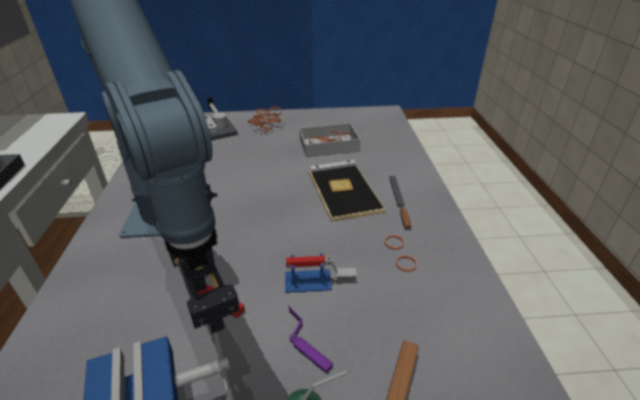

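Candidates for the lifter are red at (418,221) in the blue rest, a larger red at (435,298) loose on the bench, and purple at (490,222). The one in the rest fits: it is red, smaller and in the rest. I'll confirm it in a crop and measure.

```bash
cat > m0.py <<'E'
from h import *
f=dict(np.load("top0.npz")); P=cloud(f); C=f["color"].astype(int); R,G,B=C[...,0],C[...,1],C[...,2]
save("crop0.png",f["color"][110:330,380:520],4) if 0 else save("crop0.png",f["color"][150:340,370:530],3.5)
def rect(m,name,zw):
    vs,us=np.nonzero(m); W=np.array([unproj(f,u,v,zw=zw) for u,v in zip(us,vs)])[:,:2].astype(np.float32)
    (c,s,a)=cv2.minAreaRect(W); print(name,len(us),"c",np.round(c,1),"size",np.round(s,1),"ang",round(a,2),"mean",np.round(W.mean(0),1),"z med",np.round(np.nanmedian(P[m][:,2]),1))
    return W
vv,uu=np.mgrid[:400,:640]
box=lambda a,b,c,d:(uu>=a)&(uu<c)&(vv>=b)&(vv<d)
red=(R>130)&(G<80)&(B<80)
rect(red&box(400,180,440,245),"handle",85)
rect((B>110)&(R<80)&box(395,190,435,250),"restblue",8)
rect((R>150)&(B<140)&(G>110)&(R-B>60)&box(250,155,300,200),"plate",25)
rect((R<70)&(G<70)&(B<70)&box(215,130,335,215),"rubber",19)
rect((R>150)&(abs(R-B)<30)&box(212,145,246,216)&(P[...,2]>15),"bar",31)
bl=box(408,176,425,200)&(P[...,2]>12)
W=P[bl]; print("blade pts",len(W),np.round(np.nanmin(W,0)),np.round(np.nanmax(W,0)))
for x in range(500,590,5):
    s=W[(W[:,0]>=x)&(W[:,0]<x+5)]; 
    if len(s): print(x,len(s),np.round(s.mean(0),1),np.round(s[:,2].std(),1))
rub=P[box(285,150,320,200)]; A=np.c_[rub[:,:2],np.ones((len(rub.reshape(-1,3)),1))] if rub.ndim==2 else None
q=P[box(290,160,315,195)].reshape(-1,3); print("rubber z",q[:,2].mean(),q[:,2].std())
q=P[box(440,150,460,190)].reshape(-1,3); print("bench z",q[:,2].mean(),q[:,2].std())
E
python3 m0.py
```

```text
handle 181 c [ 438.3 -325.2] size [13.8 94.1] ang 88.74 mean [ 437.3 -324.1] z med 84.7
restblue 471 c [ 442.8 -325.9] size [ 67.5 115.1] ang 88.9 mean [ 439.4 -316.2] z med 8.6
plate 447 c [575.9  85.4] size [67.4 58.4] ang 5.86 mean [575.5  85.3] z med 25.1
rubber 4545 c [588.1  71.6] size [166.7 268.2] ang 10.92 mean [589.1  70. ] z med 19.2
bar 374 c [568.9 214.2] size [ 62.3 180.5] ang 84.91 mean [562.1 214. ] z med 30.9
blade pts 179 [ 505. -338.   23.] [ 569. -312.   80.]
505 11 [ 507.2 -324.9   70.2] 6.4
510 6 [ 513.  -322.8   52.2] 4.9
515 9 [ 517.9 -323.4   36.9] 6.6
520 18 [ 522.7 -324.4   32.5] 2.9
525 12 [ 527.8 -324.9   31.6] 1.5
530 15 [ 531.8 -324.6   31.1] 2.4
535 18 [ 537.3 -324.9   31.2] 2.0
540 18 [ 543.1 -325.    31.7] 2.1
545 9 [ 547.5 -325.1   31.7] 2.8
550 18 [ 551.9 -325.2   31.3] 2.4
555 17 [ 557.9 -326.4   29.4] 3.2
560 11 [ 562.3 -325.4   30.3] 4.0
565 17 [ 566.9 -325.5   29.1] 3.1
rubber z nan nan
bench z nan nan
```

View pics/crop0.png

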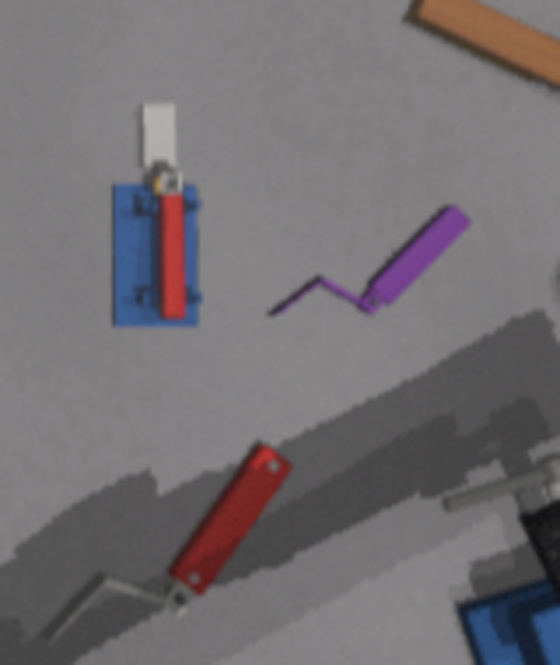

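The enlarged crop confirms it. The small red lifter sits in the blue rest at crop (172,255). The loose red one at crop (230,520) is visibly larger, and purple is excluded. I measured its blade as sloping only about 0.055 rad down, so the tip sits roughly 5 mm higher than nominal. Now I'll plan the grasp.

```bash
cat > plan.py <<'E'
import json,sys,numpy as np
from scipy.spatial.transform import Rotation as Ro
# pose: x y z yaw pitchtip (tool down; yaw of tool x; tip-up pitch of lifter about tool x)
def Rt(yaw,pit=0): return Ro.from_euler('xyz',[np.pi,0,yaw])*Ro.from_rotvec([pit,0,0])
def load():
    d=json.load(open("cmd.json")); return np.array(d["p"]),Ro.from_quat(d["q"])
def plan(wps):
    """wps: list of (x,y,z,yaw,pit,finger,nrows) ; prints rows; saves last rounded pose as commanded"""
    p0,R0=load(); pp,RR=p0,R0; rows=[]
    for x,y,z,yaw,pit,fg,n in wps:
        p1,R1=np.array([x,y,z]),Rt(yaw,pit); dv=(RR.inv()*R1).as_rotvec()
        for i in range(1,n+1):
            p=pp+(p1-pp)*i/n; R=RR*Ro.from_rotvec(dv*i/n)
            rows.append([round(float(v),1) for v in R0.inv().apply(p-p0)]+[round(float(v),3) for v in (R0.inv()*R).as_rotvec()]+[fg])
        pp,RR=p1,R1
    r=np.array(rows[-1]); json.dump({"p":list(p0+R0.apply(r[:3])),"q":list((R0*Ro.from_rotvec(r[3:6])).as_quat())},open("cmd.json","w"))
    assert len(rows)<=12; print(len(rows)); print(json.dumps(rows))
E
python3 - <<'E'
import json
from plan import *
json.dump({"p":[266.7,-592.757,238.716],"q":list(Rt(-1.148).as_quat())},open("cmd.json","w"))
plan([(441,-325.3,150,-1.593,0,1,12)])
plan([(441,-325.3,55.5,-1.593,0,1,6),(441,-325.3,55.5,-1.593,0,1,2)])
E
```

```text
12
[[-14.4, -22.4, 7.4, 0.0, -0.0, 0.037, 1], [-28.7, -44.8, 14.8, 0.0, -0.0, 0.074, 1], [-43.1, -67.2, 22.2, 0.0, -0.0, 0.111, 1], [-57.5, -89.6, 29.6, -0.0, -0.0, 0.148, 1], [-71.8, -112.0, 37.0, 0.0, -0.0, 0.185, 1], [-86.2, -134.3, 44.4, -0.0, -0.0, 0.223, 1], [-100.6, -156.7, 51.8, 0.0, -0.0, 0.26, 1], [-114.9, -179.1, 59.1, -0.0, -0.0, 0.297, 1], [-129.3, -201.5, 66.5, -0.0, -0.0, 0.334, 1], [-143.7, -223.9, 73.9, -0.0, -0.0, 0.371, 1], [-158.0, -246.3, 81.3, -0.0, -0.0, 0.408, 1], [-172.4, -268.7, 88.7, -0.0, -0.0, 0.445, 1]]
8
[[0.0, 0.0, 15.8, -0.0, -0.0, -0.0, 1], [0.0, 0.0, 31.5, -0.0, -0.0, -0.0, 1], [0.0, 0.0, 47.3, -0.0, -0.0, -0.0, 1], [0.0, 0.0, 63.0, -0.0, -0.0, -0.0, 1], [0.0, 0.0, 78.8, -0.0, -0.0, -0.0, 1], [0.0, 0.0, 94.5, -0.0, -0.0, -0.0, 1], [0.0, 0.0, 94.5, -0.0, -0.0, -0.0, 1], [0.0, 0.0, 94.5, -0.0, -0.0, -0.0, 1]]
```

Call:
{"method": "apply_moves", "body": {
  "targets": [
    [-28.7, -44.8, 14.8, 0, 0, 0.074, 1],
    [-57.5, -89.6, 29.6, 0, 0, 0.148, 1],
    [-86.2, -134.3, 44.4, 0, 0, 0.223, 1],
    [-114.9, -179.1, 59.1, 0, 0, 0.297, 1],
    [-143.7, -223.9, 73.9, 0, 0, 0.371, 1],
    [-158, -246.3, 81.3, 0, 0, 0.408, 1],
    [-172.4, -268.7, 88.7, 0, 0, 0.445, 1],
    [-172.4, -268.7, 88.7, 0, 0, 0.445, 1],
    [-172.4, -268.7, 88.7, 0, 0, 0.445, 1]
  ]
}}

```text
time_s: 1.65
eef_pos: [445.5, -316.1, 148.2]
tool_rot: [-3.141, 0.006, -1.581]
ft_force: [0.7, 1.0, -0.4]
grip_width: 87.8
```

Call:
{"method": "apply_moves", "body": {
  "targets": [
    [0, 0, 25, 0, 0, 0, 1],
    [0, 0, 50, 0, 0, 0, 1],
    [0, 0, 75, 0, 0, 0, 1],
    [0, 0, 90, 0, 0, 0, 1],
    [0, 0, 94.5, 0, 0, 0, 1],
    [0, 0, 94.5, 0, 0, 0, 1],
    [0, 0, 94.5, 0, 0, 0, 1]
  ]
}}

```text
time_s: 2.23
eef_pos: [441.4, -325.8, 56.2]
tool_rot: [-3.141, -0.001, -1.593]
ft_force: [0.5, 0.3, 0.3]
grip_width: 88.5
```

Call:
{"method": "apply_moves", "body": {
  "targets": [
    [0, 0, 0, 0, 0, 0, 0.4],
    [0, 0, 0, 0, 0, 0, 0],
    [0, 0, 0, 0, 0, 0, 0],
    [0, 0, 0, 0, 0, 0, 0],
    [0, 0, 0, 0, 0, 0, 0],
    [0, 0, 0, 0, 0, 0, 0],
    [0, 0, 0, 0, 0, 0, 0]
  ],
  "squeeze": 60
}}

```text
time_s: 2.82
eef_pos: [441.0, -325.3, 55.6]
tool_rot: [3.142, -0.0, -1.593]
ft_force: [-0.1, 0.2, 0.6]
grip_width: 43.7
```

Run:
```python
from h import *
o=get_obs(); print({k:np.round(o[k],3).tolist() for k in("time_s","eef_pos","tool_rot","ft_force","ft_torque","grip_width","joint_positions")})
```

```text
{'time_s': 2.817, 'eef_pos': [440.977, -325.301, 55.578], 'tool_rot': [3.142, -0.0, -1.593], 'ft_force': [-0.058, 0.21, 0.553], 'ft_torque': [-0.0, 0.03, 0.043], 'grip_width': 43.692, 'joint_positions': [0.542, 0.634, 0.015, 1.921, -0.016, 0.587, -1.026]}
```

Still closing; continue, then lift.

Call:
{"method": "apply_moves", "body": {
  "targets": [
    [0, 0, 0, 0, 0, 0, 0],
    [0, 0, 0, 0, 0, 0, 0],
    [0, 0, 0, 0, 0, 0, 0],
    [0, 0, 0, 0, 0, 0, 0],
    [0, 0, 0, 0, 0, 0, 0],
    [0, 0, 0, 0, 0, 0, 0],
    [0, 0, 0, 0, 0, 0, 0],
    [0, 0, 0, 0, 0, 0, 0]
  ]
}}

```text
time_s: 3.48
eef_pos: [441.0, -325.3, 55.5]
tool_rot: [3.142, -0.0, -1.593]
ft_force: [-0.4, 0.2, 0.1]
grip_width: 17.2
```

Run:
```python
from plan import *
Y=1.762-np.pi/2
plan([(441,-325.3,130,-1.593,0,0,5),(470,-280,150,-1.3,0,0,3)])
plan([(610,-95,150,Y,0,0,12)])
```

```text
8
[[0.0, 0.0, -14.9, -0.0, -0.0, -0.0, 0], [0.0, 0.0, -29.8, -0.0, -0.0, -0.0, 0], [0.0, 0.0, -44.7, -0.0, -0.0, -0.0, 0], [0.0, 0.0, -59.6, -0.0, -0.0, -0.0, 0], [0.0, 0.0, -74.5, -0.0, -0.0, -0.0, 0], [-15.3, -9.3, -81.2, -0.0, -0.0, -0.098, 0], [-30.6, -18.7, -87.8, -0.0, -0.0, -0.195, 0], [-45.9, -28.0, -94.5, -0.0, -0.0, -0.293, 0]]
12
[[-11.7, -15.4, 0.0, 0.0, 0.0, -0.124, 0], [-23.5, -30.7, 0.0, 0.0, 0.0, -0.249, 0], [-35.2, -46.1, 0.0, 0.0, 0.0, -0.373, 0], [-46.9, -61.5, 0.0, 0.0, 0.0, -0.497, 0], [-58.7, -76.8, 0.0, 0.0, 0.0, -0.621, 0], [-70.4, -92.2, 0.0, 0.0, 0.0, -0.746, 0], [-82.2, -107.6, 0.0, 0.0, 0.0, -0.87, 0], [-93.9, -122.9, 0.0, 0.0, 0.0, -0.994, 0], [-105.6, -138.3, 0.0, 0.0, 0.0, -1.118, 0], [-117.4, -153.6, 0.0, 0.0, 0.0, -1.243, 0], [-129.1, -169.0, 0.0, 0.0, 0.0, -1.367, 0], [-140.8, -184.4, 0.0, 0.0, 0.0, -1.491, 0]]
```

Call:
{"method": "apply_moves", "body": {
  "targets": [
    [0, 0, -10, 0, 0, 0, 0],
    [0, 0, -25, 0, 0, 0, 0],
    [0, 0, -42, 0, 0, 0, 0],
    [0, 0, -60, 0, 0, 0, 0],
    [0, 0, -74.5, 0, 0, 0, 0],
    [-15.3, -9.3, -81.2, 0, 0, -0.098, 0],
    [-30.6, -18.7, -87.8, 0, 0, -0.195, 0],
    [-45.9, -28, -94.5, 0, 0, -0.293, 0]
  ]
}}

```text
time_s: 4.15
eef_pos: [470.1, -279.7, 151.2]
tool_rot: [3.142, -0.001, -1.296]
ft_force: [-0.1, -0.6, -1.7]
grip_width: 17.4
```

Call:
{"method": "apply_moves", "body": {
  "targets": [
    [-11.7, -15.4, 0, 0, 0, -0.1, 0],
    [-23.5, -30.7, 0, 0, 0, -0.22, 0],
    [-46.9, -61.5, 0, 0, 0, -0.34, 0],
    [-70.4, -92.2, 0, 0, 0, -0.46, 0],
    [-93.9, -122.9, 0, 0, 0, -0.58, 0],
    [-117.4, -153.6, 0, 0, 0, -0.7, 0],
    [-140.8, -184.4, 0, 0, 0, -0.82, 0],
    [-140.8, -184.4, 0, 0, 0, -0.94, 0],
    [-140.8, -184.4, 0, 0, 0, -1.06, 0],
    [-140.8, -184.4, 0, 0, 0, -1.2, 0],
    [-140.8, -184.4, 0, 0, 0, -1.34, 0],
    [-140.8, -184.4, 0, 0, 0, -1.491, 0]
  ]
}}

```text
time_s: 5.15
eef_pos: [609.7, -95.3, 150.4]
tool_rot: [3.141, 0.001, 0.141]
ft_force: [0.3, -0.7, -0.5]
grip_width: 17.3
```

Call:
{"method": "apply_moves", "body": {
  "targets": [
    [0, 0, 0, 0, 0, 0, 0],
    [0, 0, 0, 0, 0, 0, 0],
    [0, 0, 0, 0, 0, 0, 0],
    [0, 0, 0, 0, 0, 0, 0]
  ]
}}

```text
time_s: 5.48
eef_pos: [610.0, -95.1, 150.2]
tool_rot: [3.141, 0.0, 0.132]
ft_force: [-0.4, -0.4, -2.0]
grip_width: 17.2
```

Run:
```python
from h import *
o=get_obs(); print({k:np.round(o[k],3).tolist() for k in("time_s","eef_pos","tool_rot","ft_force","ft_torque","grip_width","joint_positions")})
for c in ("top","side"):
    f=grab_frame(c); np.savez(f"{c}1.npz",**f)
a=np.load("top1.npz")["color"][100:240,200:400]; b=np.load("side1.npz")["color"][120:260,230:430]
save("c1.png",np.vstack([cv2.resize(a,(800,300))*0+cv2.resize(a,(800,300)),cv2.resize(b,(800,300))]))
```

```text
{'time_s': 5.483, 'eef_pos': [609.978, -95.119, 150.195], 'tool_rot': [3.141, 0.0, 0.132], 'ft_force': [-0.411, -0.398, -2.047], 'ft_torque': [-0.063, -0.064, 0.053], 'grip_width': 17.179, 'joint_positions': [0.379, 0.622, -0.42, 1.679, 0.307, 0.906, -0.029]}
```

View pics/c1.png

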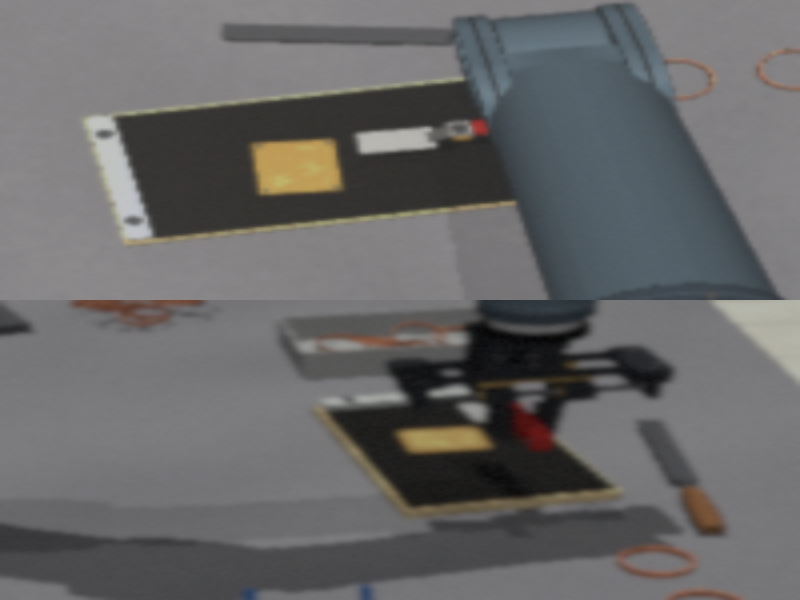

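The picture shows the lifter held with its blade pointing at the plate, whose lower view is at (295,165) in the upper crop. The tool yaw stopped at 0.132. Now I'll refine the plate, bar and blade-tip positions.

```bash
cat > m1.py <<'E'
from h import *
import sys
from scipy.spatial import cKDTree
def quad(f,score,thr,box,zw,S=8):
    """subpixel quadrilateral sides of bright blob in score within box -> world lines"""
    a,b,c,d=box; sc=score.astype(np.float32)[b:d,a:c]; up=cv2.resize(sc,None,fx=S,fy=S,interpolation=cv2.INTER_CUBIC)
    cs,_=cv2.findContours((up>thr).astype(np.uint8),cv2.RETR_EXTERNAL,cv2.CHAIN_APPROX_NONE)
    k=max(cs,key=cv2.contourArea)[:,0].astype(float); uv=(k+.5)/S-.5+[a,b]
    W=np.array([unproj(f,u,v,zw=zw)[:2] for u,v in uv]).astype(np.float32)
    bx=cv2.boxPoints(cv2.minAreaRect(W)); out=[]
    for i in range(4):
        p,q=bx[i],bx[(i+1)%4]; L=np.linalg.norm(q-p); t=(q-p)/L; n=np.array([-t[1],t[0]]); s=(W-p)@t; h=abs((W-p)@n)
        m=(s>.15*L)&(s<.85*L)&(h<5)
        if m.sum()<10: continue
        l=cv2.fitLine(W[m],cv2.DIST_HUBER,0,.01,.01).ravel(); ang=np.degrees(np.arctan2(l[1],l[0]))%180
        out.append((l[2:],ang,L)); print("  side mid",np.round(l[2:],1),"ang",round(ang,2),"L",round(L,1))
    return out
if __name__=="__main__":
    f=dict(np.load(sys.argv[1])); C=f["color"].astype(int); P=cloud(f)
    print("plate"); quad(f,C[...,0]-C[...,2]+0.,50,(255,158,292,198),25)
    print("rubber+bar"); quad(f,C.mean(-1),110,(218,145,246,218),31)
    print("blade"); quad(f,C.mean(-1),100,(286,127,307,142),124.)
    W=P[130:139,289:306].reshape(-1,3); W=W[W[:,2]>100]; A=np.c_[W[:,:2]-W[:,:2].mean(0),np.ones(len(W))]
    print(len(W),W.mean(0),np.linalg.lstsq(A,W[:,2],rcond=None)[0])
E
python3 m1.py top1.npz
python3 - <<'E'
import numpy as np; 
f=np.load("top0.npz"); from h import cloud
P=cloud(f); 
for n,b in (("rub",(296,150,320,185)),("bench",(440,120,470,160))):
    q=P[b[1]:b[3],b[0]:b[2]].reshape(-1,3); print(n,np.nanmean(q,0),np.nanstd(q[:,2]))
E
```

```text
plate
  side mid [540.1  82.1] ang 95.68 L 62.2
  side mid [578.7  55.2] ang 5.41 L 72.7
  side mid [611.5  89.1] ang 95.15 L 62.2
  side mid [568.2 115.3] ang 5.4 L 72.7
rubber+bar
  side mid [458.9 206.7] ang 89.73 L 81.6
  side mid [672.3 209. ] ang 89.7 L 81.6
  side mid [565.  248.1] ang 0.93 L 214.8
blade
  side mid [678.2 -14.6] ang 179.96 L 41.3
  side mid [701.6  11.6] ang 89.7 L 57.2
  side mid [680.9  42.3] ang 0.18 L 41.3
  side mid [661.9  16.1] ang 98.32 L 57.2
0 [nan nan nan] [0. 0. 0.]
rub [606.81779106 -12.91545062  19.14680189] 2.7246878790068867
bench [ 6.90685846e+02 -4.52202294e+02  8.34809183e-02] 2.7697624717938862m1.py:23: RuntimeWarning: Mean of empty slice.
  W=P[130:139,289:306].reshape(-1,3); W=W[W[:,2]>100]; A=np.c_[W[:,:2]-W[:,:2].mean(0),np.ones(len(W))]
  ret = um.true_divide(
m1.py:24: RuntimeWarning: Mean of empty slice.
  print(len(W),W.mean(0),np.linalg.lstsq(A,W[:,2],rcond=None)[0])
```

```bash
cat > m2.py <<'E'
from m1 import *
f=dict(np.load("top0.npz")); C=f["color"].astype(int)
print("rubber"); quad(f,255-C.mean(-1),180,(215,125,340,220),19)
print("bar top"); quad(f,C.mean(-1),160,(212,145,246,218),31)
f=dict(np.load("top1.npz")); C=f["color"].astype(int); P=cloud(f)
print("blade"); quad(f,C.mean(-1),110,(283,155,308,178),124.)
W=P[162:171,291:307].reshape(-1,3); W=W[W[:,2]>100]; d=np.array([np.cos(np.pi/2+.132),np.sin(np.pi/2+.132)])
s=(W[:,:2]-[610,-95.1])@d; print(len(W),W.mean(0)); A=np.c_[s-s.mean(),np.ones(len(s))]; k,rs,*_=np.linalg.lstsq(A,W[:,2],rcond=None); print("slope",k,"at s",s.mean(),"range",s.min(),s.max(), "sd",np.sqrt(rs/len(s)), "slope err",np.sqrt(rs/len(s))/np.sqrt(len(s))/s.std())
E
python3 m2.py
```

```text
rubber
  side mid [509.   40.3] ang 100.89 L 270.9
  side mid [632.1 -56.4] ang 10.97 L 169.1
  side mid [670.3  87.6] ang 100.93 L 270.9
  side mid [570.8 205.3] ang 10.93 L 169.1
bar top
  side mid [478.2 199.5] ang 97.31 L 21.1
  side mid [563.6 205.6] ang 11.02 L 171.3
  side mid [644.6 230.4] ang 92.92 L 21.1
  side mid [558.2 224.1] ang 10.78 L 171.3
blade
  side mid [581.8   5.1] ang 98.43 L 53.3
  side mid [599.5 -17.2] ang 0.32 L 28.3
  side mid [608.9   9.2] ang 98.05 L 53.3
  side mid [593.5  33.2] ang 6.82 L 28.3
127 [593.94744022   8.03721168 124.56688021]
slope [-6.01443283e-02  1.24566880e+02] at s 104.3527740561633 range 81.76526853081481 125.04025161782671 sd [2.50269917] slope err [0.01772331]
```

Run:
```python
from plan import *
json.dump({"p":[610,-95,150],"q":list(Rt(0.132).as_quat())},open("cmd.json","w"))
plan([(592,-88.4,80,0.094,0.03,0,5),(592,-88.4,47,0.094,0.03,0,5),(592,-88.4,47,0.094,0.03,0,2)])
```

```text
12
[[-3.4, -1.8, 14.0, 0.006, 0.0, 0.008, 0], [-6.8, -3.6, 28.0, 0.012, 0.0, 0.015, 0], [-10.2, -5.3, 42.0, 0.018, 0.0, 0.023, 0], [-13.6, -7.1, 56.0, 0.024, 0.0, 0.03, 0], [-17.0, -8.9, 70.0, 0.03, 0.001, 0.038, 0], [-17.0, -8.9, 76.6, 0.03, 0.001, 0.038, 0], [-17.0, -8.9, 83.2, 0.03, 0.001, 0.038, 0], [-17.0, -8.9, 89.8, 0.03, 0.001, 0.038, 0], [-17.0, -8.9, 96.4, 0.03, 0.001, 0.038, 0], [-17.0, -8.9, 103.0, 0.03, 0.001, 0.038, 0], [-17.0, -8.9, 103.0, 0.03, 0.001, 0.038, 0], [-17.0, -8.9, 103.0, 0.03, 0.001, 0.038, 0]]
```

Call:
{"method": "apply_moves", "body": {
  "targets": [
    [-3.4, -1.8, 14.0, 0.006, 0, 0.008, 0],
    [-6.8, -3.6, 28.0, 0.012, 0, 0.015, 0],
    [-10.2, -5.3, 42.0, 0.018, 0, 0.023, 0],
    [-13.6, -7.1, 56.0, 0.024, 0, 0.03, 0],
    [-17, -8.9, 70, 0.03, 0, 0.038, 0],
    [-17, -8.9, 78, 0.03, 0, 0.038, 0],
    [-17, -8.9, 86, 0.03, 0, 0.038, 0],
    [-17, -8.9, 93, 0.03, 0, 0.038, 0],
    [-17, -8.9, 98, 0.03, 0, 0.038, 0],
    [-17, -8.9, 101, 0.03, 0, 0.038, 0],
    [-17, -8.9, 103, 0.03, 0, 0.038, 0],
    [-17, -8.9, 103, 0.03, 0, 0.038, 0]
  ]
}}

```text
time_s: 6.58
eef_pos: [592.1, -88.4, 46.9]
tool_rot: [-3.112, 0.001, 0.097]
ft_force: [-0.5, 0.4, -1.8]
grip_width: 17.4
```

Call:
{"method": "apply_moves", "body": {
  "targets": [
    [0, 0, 0, 0, 0, 0, 0],
    [0, 0, 0, 0, 0, 0, 0]
  ]
}}

```text
time_s: 6.75
eef_pos: [592.3, -88.5, 47.4]
tool_rot: [-3.112, -0.0, 0.097]
ft_force: [0.1, -0.5, -2.3]
grip_width: 17.4
```

Run:
```python
from m1 import *
o=get_obs(); print({k:np.round(o[k],3).tolist() for k in("time_s","eef_pos","tool_rot","ft_force","ft_torque","grip_width")})
for c in ("top","side"):
    f=grab_frame(c); np.savez(f"{c}2.npz",**f)
f=dict(np.load("top2.npz")); a=f["color"][130:210,230:330]; b=np.load("side2.npz")["color"][160:220,290:390]
save("c2.png",np.vstack([cv2.resize(a,(700,560),interpolation=cv2.INTER_CUBIC)[:330+0],cv2.resize(b,(700,420),interpolation=cv2.INTER_CUBIC)[:260]]))
```

```text
{'time_s': 6.75, 'eef_pos': [592.316, -88.518, 47.416], 'tool_rot': [-3.112, -0.0, 0.097], 'ft_force': [0.081, -0.519, -2.286], 'ft_torque': [-0.164, -0.135, 0.007], 'grip_width': 17.42}
```

View pics/c2.png

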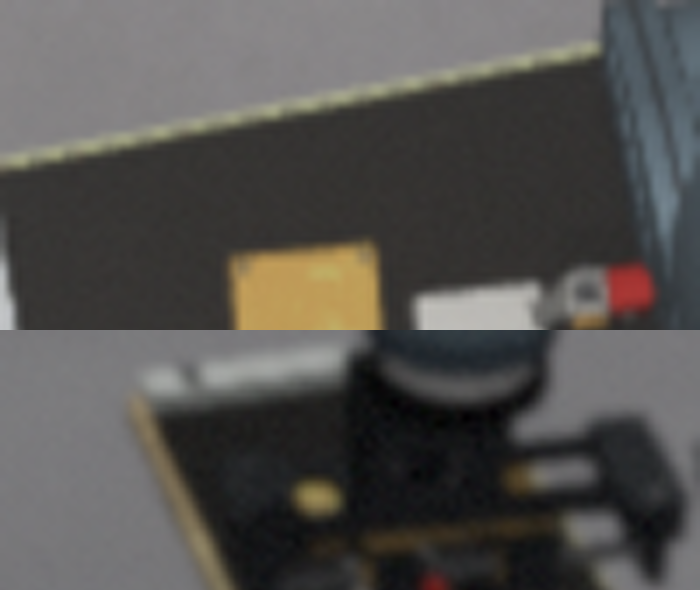

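Upper crop: the blade tip at (415,300) is about 13 mm from the plate's edge at (380,300) and aligned with it. Next I'll feel for the rubber.

Call:
{"method": "apply_moves", "body": {
  "targets": [
    [0, 0, 1, 0, 0, 0, 0],
    [0, 0, 1.5, 0, 0, 0, 0],
    [0, 0, 1.5, 0, 0, 0, 0]
  ]
}}

```text
time_s: 7.1
eef_pos: [591.9, -88.4, 45.4]
tool_rot: [-3.112, 0.001, 0.097]
ft_force: [-0.9, 0.6, -1.7]
grip_width: 17.6
```

Call:
{"method": "apply_moves", "body": {
  "targets": [
    [0, 0, 0.5, 0, 0, 0, 0],
    [0, 0, 0.5, 0, 0, 0, 0]
  ]
}}

```text
time_s: 7.27
eef_pos: [591.9, -88.4, 44.9]
tool_rot: [-3.112, 0.001, 0.097]
ft_force: [0.3, -0.0, -1.5]
grip_width: 17.2
```

Call:
{"method": "apply_moves", "body": {
  "targets": [
    [0, 0, 0.5, 0, 0, 0, 0],
    [0, 0, 0.5, 0, 0, 0, 0]
  ]
}}

```text
time_s: 7.43
eef_pos: [591.9, -88.4, 44.4]
tool_rot: [-3.112, 0.001, 0.097]
ft_force: [-0.7, -0.2, -1.5]
grip_width: 17.0
```

Call:
{"method": "apply_moves", "body": {
  "targets": [
    [0, 0, 0.4, 0, 0, 0, 0],
    [0, 0, 0.4, 0, 0, 0, 0]
  ]
}}

```text
time_s: 7.6
eef_pos: [591.9, -88.4, 44.0]
tool_rot: [-3.112, 0.001, 0.097]
ft_force: [-0.0, 0.2, -1.7]
grip_width: 17.2
```

Call:
{"method": "apply_moves", "body": {
  "targets": [
    [0, 0, 0.4, 0, 0, 0, 0],
    [0, 0, 0.4, 0, 0, 0, 0]
  ]
}}

```text
time_s: 7.77
eef_pos: [592.0, -88.4, 43.7]
tool_rot: [-3.112, 0.001, 0.097]
ft_force: [-0.2, 0.5, -2.0]
grip_width: 17.4
```

Call:
{"method": "apply_moves", "body": {
  "targets": [
    [0, 0, 0.4, 0, 0, 0, 0],
    [0, 0, 0.4, 0, 0, 0, 0]
  ]
}}

```text
time_s: 7.93
eef_pos: [592.0, -88.4, 43.3]
tool_rot: [-3.112, 0.001, 0.097]
ft_force: [-0.4, -0.8, -0.6]
grip_width: 17.4
```

Call:
{"method": "apply_moves", "body": {
  "targets": [
    [0, 0, 0.2, 0, 0, 0, 0],
    [0, 0, 0.2, 0, 0, 0, 0]
  ]
}}

```text
time_s: 8.1
eef_pos: [592.0, -88.5, 43.1]
tool_rot: [-3.112, 0.0, 0.097]
ft_force: [-0.2, -0.5, -1.5]
grip_width: 17.2
```

Call:
{"method": "apply_moves", "body": {
  "targets": [
    [0, 0, 0, 0, 0, 0, 0]
  ]
}}

```text
time_s: 8.18
eef_pos: [592.0, -88.4, 43.1]
tool_rot: [-3.112, 0.001, 0.097]
ft_force: [-0.1, 0.6, -1.4]
grip_width: 17.1
```

Call:
{"method": "apply_moves", "body": {
  "targets": [
    [0, 0, 0.2, 0, 0, 0, 0],
    [0, 0, 0.2, 0, 0, 0, 0]
  ]
}}

```text
time_s: 8.35
eef_pos: [592.0, -88.4, 42.9]
tool_rot: [-3.112, 0.001, 0.097]
ft_force: [0.2, -0.6, 0.1]
grip_width: 17.3
```

Call:
{"method": "apply_moves", "body": {
  "targets": [
    [0, 0, 0, 0, 0, 0, 0]
  ]
}}

```text
time_s: 8.43
eef_pos: [592.0, -88.4, 42.9]
tool_rot: [-3.112, 0.001, 0.097]
ft_force: [1.0, -0.4, -0.7]
grip_width: 17.5
```

Call:
{"method": "apply_moves", "body": {
  "targets": [
    [0, 0, 0.2, 0, 0, 0, 0],
    [0, 0, 0.2, 0, 0, 0, 0]
  ]
}}

```text
time_s: 8.6
eef_pos: [592.0, -88.4, 42.7]
tool_rot: [-3.112, 0.001, 0.097]
ft_force: [-0.2, -0.7, -0.3]
grip_width: 17.4
```

Call:
{"method": "apply_moves", "body": {
  "targets": [
    [0, 0, 0, 0, 0, 0, 0]
  ]
}}

```text
time_s: 8.68
eef_pos: [592.0, -88.4, 42.8]
tool_rot: [-3.112, 0.0, 0.097]
ft_force: [-0.5, -0.7, -0.2]
grip_width: 17.7
```

Call:
{"method": "apply_moves", "body": {
  "targets": [
    [0, 0, 0.3, 0, 0, 0, 0],
    [0, 0, 0.3, 0, 0, 0, 0]
  ]
}}

```text
time_s: 8.85
eef_pos: [592.0, -88.4, 42.4]
tool_rot: [-3.112, 0.0, 0.097]
ft_force: [0.4, -0.2, 0.4]
grip_width: 17.3
```

Call:
{"method": "apply_moves", "body": {
  "targets": [
    [0, 0, 0, 0, 0, 0, 0]
  ]
}}

```text
time_s: 8.93
eef_pos: [592.0, -88.4, 42.4]
tool_rot: [-3.112, 0.0, 0.097]
ft_force: [0.3, -0.4, -0.4]
grip_width: 17.0
```

Call:
{"method": "apply_moves", "body": {
  "targets": [
    [0, 0, -0.3, 0, 0, 0, 0],
    [0, -4, -0.2, 0, 0, 0, 0],
    [0, -8, -0.1, 0, 0, 0, 0],
    [0, -12, 0.1, 0, 0, 0, 0],
    [0, -14, 0.1, 0, 0, 0, 0],
    [0, -16, 0.2, 0, 0, 0, 0],
    [0, -18, 0.2, 0, 0, 0, 0],
    [0, -18, 0.2, 0, 0, 0, 0]
  ]
}}

```text
time_s: 9.6
eef_pos: [590.1, -69.7, 42.7]
tool_rot: [-3.111, 0.001, 0.098]
ft_force: [0.0, 2.2, 0.5]
grip_width: 17.3
```

Call:
{"method": "apply_moves", "body": {
  "targets": [
    [0, -2, 0.1, 0, 0, 0, 0],
    [0, -2, 0.1, 0, 0, 0, 0]
  ]
}}

```text
time_s: 9.77
eef_pos: [590.0, -68.1, 42.7]
tool_rot: [-3.111, 0.001, 0.097]
ft_force: [-0.6, 0.4, -0.0]
grip_width: 17.4
```

Call:
{"method": "apply_moves", "body": {
  "targets": [
    [0, -2, 0.1, 0, 0, 0, 0],
    [0, -2, 0.1, 0, 0, 0, 0]
  ]
}}

```text
time_s: 9.93
eef_pos: [589.8, -66.1, 42.7]
tool_rot: [-3.111, 0.001, 0.097]
ft_force: [0.4, -0.4, -0.6]
grip_width: 17.6
```

```bash
cat > snap.py <<'E'
from m1 import *
n=sys.argv[1]; box=tuple(map(int,sys.argv[2].split(",")))
o=get_obs(); print({k:np.round(o[k],3).tolist() for k in("time_s","eef_pos","tool_rot","ft_force","ft_torque","grip_width")})
f=grab_frame("top"); np.savez(f"top{n}.npz",**f); g=grab_frame("side"); np.savez(f"side{n}.npz",**g)
C=f["color"].astype(int); save(f"c{n}.png",f["color"][box[1]:box[3],box[0]:box[2]],7)
print("plate"); quad(f,C[...,0]-C[...,2]+0.,50,(235,140,300,205),float(sys.argv[3]))
E
python3 snap.py 3 240,150,330,205 25
```

```text
{'time_s': 9.933, 'eef_pos': [589.804, -66.137, 42.657], 'tool_rot': [-3.111, 0.001, 0.097], 'ft_force': [0.427, -0.439, -0.611], 'ft_torque': [0.008, -0.115, -0.001], 'grip_width': 17.578}
plate
  side mid [540.5  77.9] ang 95.61 L 61.8
  side mid [581.   55.8] ang 4.79 L 72.7
  side mid [611.5  89. ] ang 95.21 L 61.8
  side mid [568.6 115.3] ang 5.38 L 72.7
```

View pics/c3.png

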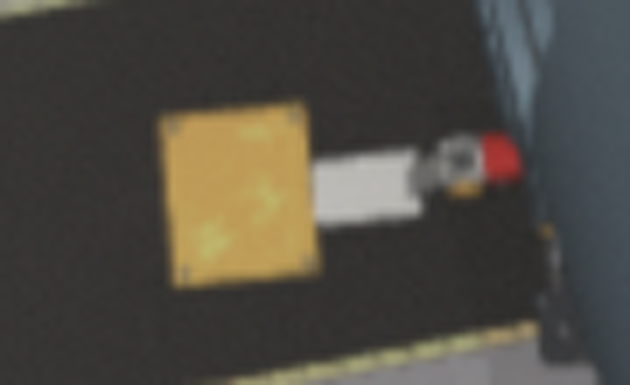

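The picture shows the blade at (315–415,190) tucked under the plate's right edge. Its visible length has shrunk by about 8 mm and the plate has not moved. Now I'll compute the levering arc.

Run:
```python
import numpy as np, json
a=.03
def corner(t):
    c,s=np.cos(t),np.sin(t)
    return (22-44*c+2.5*s,44*s+2.5*c) if t<.3029 else (30.38-52*c,52*s)
pts=[]
for t in np.r_[np.arange(0,.32,.06),np.arange(.36,1.9,.07)]:
    X,Z=corner(t); b=min(1.5,t*8); pts.append((t,X+b+22,Z-1.6))
pts=np.array(pts); print(len(pts))
base=np.zeros(2)
for i in range(0,len(pts),12):
    rows=[]
    for t,x,z in pts[i:i+12]:
        dx,dz=np.array([x,z])-base; rows.append([0,round(-(dx*np.cos(a)+dz*np.sin(a)),1),round(-(dz*np.cos(a)-dx*np.sin(a)),1),0,0,0,0])
    base=pts[min(i+11,len(pts)-1),1:]; print("theta",np.round(pts[i:i+12,0],2)); print(json.dumps(rows))
```

```text
28
theta [0.   0.06 0.12 0.18 0.24 0.3  0.36 0.43 0.5  0.57 0.64 0.71]
[[0, -0.0, -0.9, 0, 0, 0, 0], [0, -0.8, -3.5, 0, 0, 0, 0], [0, -1.8, -6.1, 0, 0, 0, 0], [0, -2.9, -8.7, 0, 0, 0, 0], [0, -3.7, -11.2, 0, 0, 0, 0], [0, -4.6, -13.7, 0, 0, 0, 0], [0, -5.7, -16.6, 0, 0, 0, 0], [0, -7.2, -19.9, 0, 0, 0, 0], [0, -8.9, -23.1, 0, 0, 0, 0], [0, -10.9, -26.1, 0, 0, 0, 0], [0, -13.0, -29.1, 0, 0, 0, 0], [0, -15.4, -31.8, 0, 0, 0, 0]]
theta [0.78 0.85 0.92 0.99 1.06 1.13 1.2  1.27 1.34 1.41 1.48 1.55]
[[0, -2.5, -2.6, 0, 0, 0, 0], [0, -5.3, -5.0, 0, 0, 0, 0], [0, -8.2, -7.2, 0, 0, 0, 0], [0, -11.2, -9.2, 0, 0, 0, 0], [0, -14.4, -11.0, 0, 0, 0, 0], [0, -17.6, -12.6, 0, 0, 0, 0], [0, -21.0, -13.9, 0, 0, 0, 0], [0, -24.5, -15.0, 0, 0, 0, 0], [0, -28.0, -15.9, 0, 0, 0, 0], [0, -31.6, -16.5, 0, 0, 0, 0], [0, -35.2, -16.8, 0, 0, 0, 0], [0, -38.9, -16.9, 0, 0, 0, 0]]
theta [1.62 1.69 1.76 1.83]
[[0, -3.6, 0.2, 0, 0, 0, 0], [0, -7.3, 0.6, 0, 0, 0, 0], [0, -10.8, 1.2, 0, 0, 0, 0], [0, -14.4, 2.2, 0, 0, 0, 0]]
```

Call:
{"method": "apply_moves", "body": {
  "targets": [
    [0, 0, -0.9, 0, 0, 0, 0],
    [0, -0.8, -3.5, 0, 0, 0, 0],
    [0, -1.8, -6.1, 0, 0, 0, 0],
    [0, -2.9, -8.7, 0, 0, 0, 0],
    [0, -3.7, -11.2, 0, 0, 0, 0],
    [0, -4.6, -13.7, 0, 0, 0, 0],
    [0, -5.7, -16.6, 0, 0, 0, 0],
    [0, -7.2, -19.9, 0, 0, 0, 0],
    [0, -8.9, -23.1, 0, 0, 0, 0],
    [0, -10.9, -26.1, 0, 0, 0, 0],
    [0, -13, -29.1, 0, 0, 0, 0],
    [0, -15.4, -31.8, 0, 0, 0, 0]
  ]
}}

```text
time_s: 11.03
eef_pos: [588.5, -51.9, 75.3]
tool_rot: [-3.112, 0.0, 0.097]
ft_force: [0.9, -0.4, -2.1]
grip_width: 17.6
```

```bash
python3 snap.py 4 240,150,330,205 25
python3 - <<'E'
from h import *
a=np.load("top4.npz")["color"][150:205,240:330]; b=np.load("side4.npz")["color"][155:215,290:380]
save("c4b.png",np.vstack([cv2.resize(a,None,fx=5,fy=5,interpolation=2),cv2.resize(b,None,fx=5,fy=5,interpolation=2)]))
f=dict(np.load("top4.npz")); P=cloud(f); C=f["color"].astype(int); m=(C[...,0]-C[...,2]>40); m[:150]=0;m[205:]=0;m[:,:240]=0;m[:,310:]=0
W=P[m]; W=W[W[:,2]>10]; dp=np.array([-.0941,.9956]); s=(W[:,:2]-[574.6,85.4])@dp
for x in range(-30,50,8):
    k=(s>=x)&(s<x+8); print(x,k.sum(),np.round(W[k,2].mean()-19,1) if k.any() else "")
E
```

```text
{'time_s': 11.033, 'eef_pos': [588.465, -51.883, 75.314], 'tool_rot': [-3.112, 0.0, 0.097], 'ft_force': [0.863, -0.391, -2.082], 'ft_torque': [-0.38, -0.086, -0.022], 'grip_width': 17.623}
plate
  side mid [542.5  90.7] ang 102.31 L 46.5
  side mid [581.9  75.9] ang 5.75 L 75.3
  side mid [612.2 103.2] ang 104.51 L 46.5
  side mid [568.3 119.8] ang 5.3 L 75.3
-30 1 -1.9
-22 1 39.1
-14 65 36.9
-6 63 30.6
2 62 24.9
10 63 18.4
18 61 12.6
26 60 6.1
34 11 1.2
42 0
```

View pics/c4b.png

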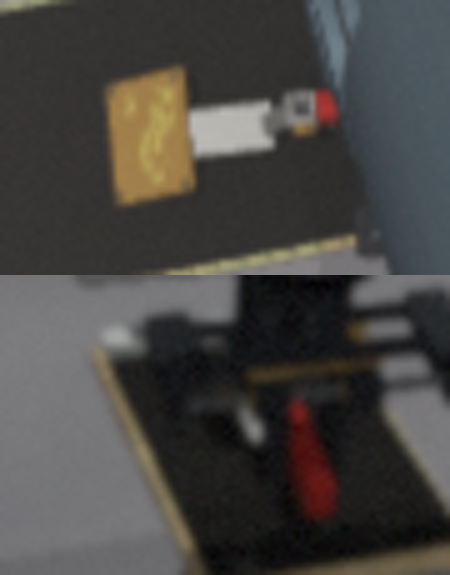

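The plate is tilted about 0.66 rad on the blade, shown in the top crop at (150,135). I'll continue the arc to vertical and past it.

Call:
{"method": "apply_moves", "body": {
  "targets": [
    [0, -2.5, -2.6, 0, 0, 0, 0],
    [0, -5.3, -5.0, 0, 0, 0, 0],
    [0, -8.2, -7.2, 0, 0, 0, 0],
    [0, -11.2, -9.2, 0, 0, 0, 0],
    [0, -14.4, -11, 0, 0, 0, 0],
    [0, -17.6, -12.6, 0, 0, 0, 0],
    [0, -21, -13.9, 0, 0, 0, 0],
    [0, -24.5, -15, 0, 0, 0, 0],
    [0, -28, -15.9, 0, 0, 0, 0],
    [0, -31, -16.5, 0, 0, 0, 0],
    [0, -34, -16.8, 0, 0, 0, 0],
    [0, -36, -16.9, 0, 0, 0, 0]
  ]
}}

```text
time_s: 12.13
eef_pos: [585.1, -15.9, 93.0]
tool_rot: [-3.111, 0.0, 0.098]
ft_force: [0.4, -0.7, 1.1]
grip_width: 17.5
```

Call:
{"method": "apply_moves", "body": {
  "targets": [
    [0, -2, 0, 0, 0, 0, 0],
    [0, -4, 0.2, 0, 0, 0, 0],
    [0, -6, 0.4, 0, 0, 0, 0],
    [0, -8, 0.6, 0, 0, 0, 0],
    [0, -10, 1, 0, 0, 0, 0],
    [0, -12, 1.2, 0, 0, 0, 0],
    [0, -14, 1.6, 0, 0, 0, 0],
    [0, -14, 1.6, 0, 0, 0, 0]
  ]
}}

```text
time_s: 12.8
eef_pos: [583.7, -1.8, 91.7]
tool_rot: [-3.111, 0.0, 0.098]
ft_force: [-1.3, 0.8, 1.9]
grip_width: 17.0
```

```bash
python3 snap.py 5 220,145,320,215 22
python3 - <<'E'
from h import *
f=dict(np.load("top5.npz")); P=cloud(f); C=f["color"].astype(int); m=(C[...,0]-C[...,2]>40); m[:150]=0;m[205:]=0;m[:,:222]=0;m[:,300:]=0
W=P[m]; W=W[W[:,2]>10]; dp=np.array([-.0941,.9956]); s=(W[:,:2]-[574.6,85.4])@dp
for x in range(-30,130,8):
    k=(s>=x)&(s<x+8); print(x,k.sum(),np.round(W[k,2].mean()-19,1) if k.any() else "",end="; ")
E
```

```text
{'time_s': 12.8, 'eef_pos': [583.667, -1.827, 91.739], 'tool_rot': [-3.111, 0.0, 0.098], 'ft_force': [-1.281, 0.824, 1.936], 'ft_torque': [0.53, 0.018, 0.028], 'grip_width': 16.984}
plate
  side mid [545.1 135.8] ang 167.88 L 10.8
  side mid [590.8 134.8] ang 6.48 L 74.0
  side mid [614.6 143.3] ang 41.14 L 10.8
  side mid [578.4 142.3] ang 6.63 L 74.0
-30 7 53.0; -22 0 ; -14 1 2.4; -6 1 -2.1; 2 0 ; 10 0 ; 18 0 ; 26 0 ; 34 9 50.8; 42 47 57.3; 50 13 2.1; 58 2 0.9; 66 0 ; 74 0 ; 82 0 ; 90 0 ; 98 0 ; 106 0 ; 114 0 ; 122 0 ;
```

View pics/c5.png

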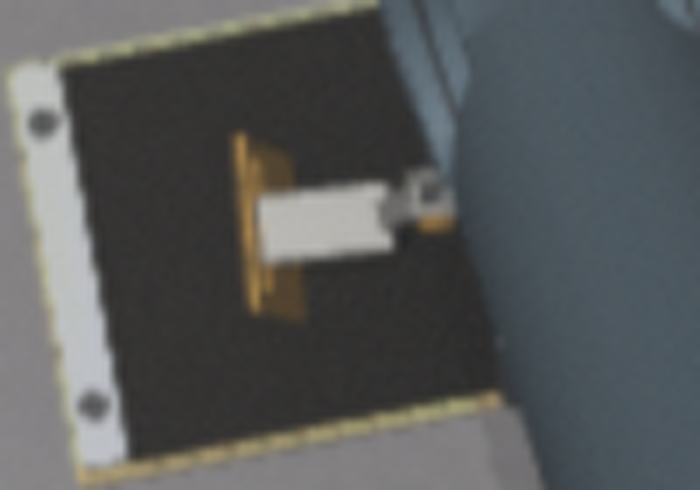

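The plate stands almost vertical at crop (245,225). Fz is up by 3.7 N, so the blade is pressing down on the step's side. I'll relieve it by raising 2 mm, then push on over the top.

Call:
{"method": "apply_moves", "body": {
  "targets": [
    [0, 0.0, -1, 0, 0, 0, 0],
    [0, 0, -2.2, 0, 0, 0, 0],
    [0, -2, -2.2, 0, 0, 0, 0],
    [0, -4, -2.0, 0, 0, 0, 0],
    [0, -6, -1.8, 0, 0, 0, 0],
    [0, -8, -1.4, 0, 0, 0, 0],
    [0, -10, -1, 0, 0, 0, 0],
    [0, -10, -1, 0, 0, 0, 0]
  ]
}}

```text
time_s: 13.57
eef_pos: [582.2, 7.6, 92.6]
tool_rot: [-3.112, 0.001, 0.098]
ft_force: [0.6, 0.7, -1.7]
grip_width: 17.1
```

```bash
python3 snap.py 6 220,145,320,215 22
cat > prof.py <<'E'
from h import *
import sys
f=dict(np.load(sys.argv[1])); P=cloud(f); C=f["color"].astype(int); m=(C[...,0]-C[...,2]>40); m[:150]=0;m[205:]=0;m[:,:222]=0;m[:,300:]=0
W=P[m]; W=W[W[:,2]>10]; dp=np.array([-.0941,.9956]); s=(W[:,:2]-[574.6,85.4])@dp
for x in range(-30,130,8):
    k=(s>=x)&(s<x+8)
    if k.sum()>3: print(x,k.sum(),np.round(np.median(W[k,2])-19,1),end="; ")
E
python3 prof.py top6.npz
```

```text
{'time_s': 13.567, 'eef_pos': [582.239, 7.606, 92.635], 'tool_rot': [-3.112, 0.001, 0.098], 'ft_force': [0.559, 0.71, -1.659], 'ft_torque': [-0.149, -0.113, -0.033], 'grip_width': 17.096}
plate
  side mid [533.6 152.1] ang 95.59 L 61.7
  side mid [570.1 124.8] ang 6.82 L 72.4
  side mid [604.7 158.8] ang 96.15 L 61.7
  side mid [566.1 185.1] ang 5.67 L 72.4
-30 6 45.9; -22 4 100.3; 34 16 3.6; 42 43 4.6; 50 35 6.2; 58 46 5.6; 66 43 5.2; 74 48 5.4; 82 65 5.4; 90 63 4.8; 98 24 1.1;
```

The plate is flipped and lies flat, about 19 mm from the bar. I'll retreat, turn the blade square to the board and lower it behind the plate.

Run:
```python
from plan import *
json.dump({"p":[582.2,7.7,92.8],"q":list(Rt(0.097,.03).as_quat())},open("cmd.json","w"))
plan([(602.7,-13,85,.1916,.03,0,4),(602.7,-13,46,.1916,.03,0,5),(602.7,-13,44.2,.1916,.03,0,3)])
plan([(602.7+.1896*-20,-13+.9819*20,44.2,.1916,.03,0,10)])
```

```text
12
[[4.6, 5.7, 1.8, -0.0, -0.001, -0.024, 0], [9.2, 11.4, 3.6, 0.0, -0.001, -0.047, 0], [13.8, 17.1, 5.3, 0.0, -0.002, -0.071, 0], [18.4, 22.8, 7.1, 0.0, -0.003, -0.095, 0], [18.4, 23.0, 14.9, 0.0, -0.003, -0.095, 0], [18.4, 23.3, 22.7, 0.0, -0.003, -0.095, 0], [18.4, 23.5, 30.5, 0.0, -0.003, -0.095, 0], [18.4, 23.7, 38.3, 0.0, -0.003, -0.095, 0], [18.4, 24.0, 46.1, 0.0, -0.003, -0.095, 0], [18.4, 24.0, 46.7, 0.0, -0.003, -0.095, 0], [18.4, 24.0, 47.3, 0.0, -0.003, -0.095, 0], [18.4, 24.0, 47.9, 0.0, -0.003, -0.095, 0]]
10
[[0.0, -2.0, 0.1, -0.0, 0.0, 0.0, 0], [0.0, -4.0, 0.1, -0.0, 0.0, 0.0, 0], [0.0, -6.0, 0.2, -0.0, 0.0, 0.0, 0], [0.0, -8.0, 0.2, -0.0, 0.0, 0.0, 0], [0.0, -10.0, 0.3, -0.0, 0.0, 0.0, 0], [0.0, -12.0, 0.4, -0.0, 0.0, 0.0, 0], [0.0, -14.0, 0.4, -0.0, 0.0, 0.0, 0], [0.0, -16.0, 0.5, -0.0, 0.0, 0.0, 0], [0.0, -18.0, 0.5, -0.0, 0.0, 0.0, 0], [0.0, -20.0, 0.6, -0.0, 0.0, 0.0, 0]]
```

View pics/c6.png

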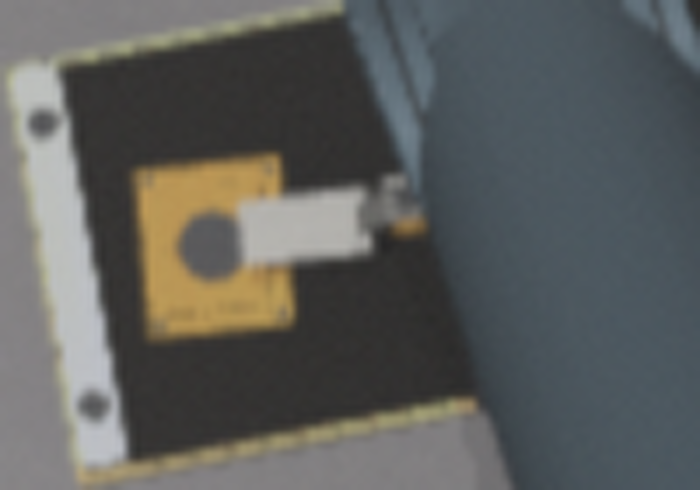

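The plate lies flat with its underside (grey disc and lettering) up at crop (215,248). The blade hovers above it.

Call:
{"method": "apply_moves", "body": {
  "targets": [
    [4.6, 5.7, 1.8, 0, 0, -0.024, 0],
    [9.2, 11.4, 3.6, 0, 0, -0.047, 0],
    [13.8, 17.1, 5.3, 0, -0.002, -0.071, 0],
    [18.4, 22.8, 7.1, 0, -0.003, -0.095, 0],
    [18.4, 23, 14.9, 0, -0.003, -0.095, 0],
    [18.4, 23.3, 22.7, 0, -0.003, -0.095, 0],
    [18.4, 23.5, 30.5, 0, -0.003, -0.095, 0],
    [18.4, 23.7, 37, 0, -0.003, -0.095, 0],
    [18.4, 23.9, 42, 0, -0.003, -0.095, 0],
    [18.4, 24, 45, 0, -0.003, -0.095, 0],
    [18.4, 24, 47, 0, -0.003, -0.095, 0],
    [18.4, 24, 47.9, 0, -0.003, -0.095, 0]
  ]
}}

```text
time_s: 14.67
eef_pos: [603.1, -13.4, 44.1]
tool_rot: [-3.111, 0.001, 0.192]
ft_force: [0.2, -0.1, -1.6]
grip_width: 17.5
```

Call:
{"method": "apply_moves", "body": {
  "targets": [
    [0, 0, 0, 0, 0, 0, 0],
    [0, 0, 0, 0, 0, 0, 0]
  ]
}}

```text
time_s: 14.83
eef_pos: [603.4, -13.5, 44.7]
tool_rot: [-3.112, 0.0, 0.192]
ft_force: [0.5, -0.1, -1.2]
grip_width: 17.3
```

```bash
python3 snap.py 7 220,145,320,215 25
```

```text
{'time_s': 14.833, 'eef_pos': [603.411, -13.492, 44.696], 'tool_rot': [-3.112, 0.0, 0.192], 'ft_force': [0.493, -0.1, -1.215], 'ft_torque': [-0.145, -0.047, 0.0], 'grip_width': 17.31}
plate
  side mid [533.3 150.4] ang 95.57 L 61.8
  side mid [572.  124.1] ang 5.86 L 72.3
  side mid [604.3 158.1] ang 96.3 L 61.8
  side mid [566.1 184.6] ang 5.73 L 72.3
```

View pics/c7.png

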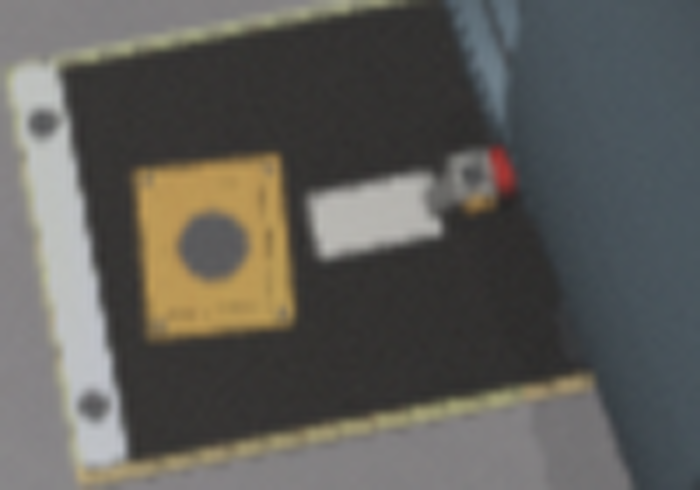

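Blade at (315–440,215) is square behind the plate at (290,245), about 9 mm away and roughly centred. Pushing gently.

Call:
{"method": "apply_moves", "body": {
  "targets": [
    [0, 0, 0.5, 0, 0, 0, 0],
    [0, -3, 0.7, 0, 0, 0, 0],
    [0, -6, 0.8, 0, 0, 0, 0],
    [0, -8, 0.9, 0, 0, 0, 0],
    [0, -10, 0.9, 0, 0, 0, 0],
    [0, -12, 1, 0, 0, 0, 0],
    [0, -14, 1, 0, 0, 0, 0],
    [0, -16, 1.1, 0, 0, 0, 0],
    [0, -18, 1.1, 0, 0, 0, 0],
    [0, -20, 1.2, 0, 0, 0, 0],
    [0, -20, 1.2, 0, 0, 0, 0]
  ]
}}

```text
time_s: 15.85
eef_pos: [599.3, 6.7, 43.8]
tool_rot: [-3.111, 0.001, 0.193]
ft_force: [0.5, -0.4, -2.0]
grip_width: 17.2
```

```bash
python3 snap.py 8 220,145,320,215 25
```

```text
{'time_s': 15.85, 'eef_pos': [599.268, 6.737, 43.843], 'tool_rot': [-3.111, 0.001, 0.193], 'ft_force': [0.482, -0.391, -1.995], 'ft_torque': [-0.161, -0.135, -0.014], 'grip_width': 17.206}
plate
  side mid [530.1 156.4] ang 100.36 L 61.6
  side mid [570.6 133.1] ang 10.63 L 72.3
  side mid [600.3 169. ] ang 100.25 L 61.6
  side mid [567.8 194. ] ang 10.21 L 72.3
```

Call:
{"method": "apply_moves", "body": {
  "targets": [
    [0, -1.5, 0, 0, 0, 0, 0],
    [0, -3, 0.1, 0, 0, 0, 0],
    [0, -4.5, 0.1, 0, 0, 0, 0],
    [0, -6, 0.2, 0, 0, 0, 0],
    [0, -7, 0.2, 0, 0, 0, 0],
    [0, -8, 0.2, 0, 0, 0, 0],
    [0, -8, 0.2, 0, 0, 0, 0]
  ]
}}

```text
time_s: 16.53
eef_pos: [597.7, 14.3, 43.9]
tool_rot: [-3.111, 0.001, 0.192]
ft_force: [-0.3, -0.7, -1.4]
grip_width: 17.2
```

Call:
{"method": "apply_moves", "body": {
  "targets": [
    [0, -0.5, 0, 0, 0, 0, 0],
    [0, -1, 0, 0, 0, 0, 0],
    [0, -1, 0, 0, 0, 0, 0]
  ]
}}

```text
time_s: 16.78
eef_pos: [597.6, 15.0, 43.9]
tool_rot: [-3.112, 0.001, 0.192]
ft_force: [0.5, -0.5, -0.6]
grip_width: 17.4
```

```bash
python3 snap.py 9 220,145,320,215 25
```

```text
{'time_s': 16.783, 'eef_pos': [597.585, 15.014, 43.866], 'tool_rot': [-3.112, 0.001, 0.192], 'ft_force': [0.54, -0.495, -0.636], 'ft_torque': [-0.29, -0.158, 0.001], 'grip_width': 17.423}
plate
  side mid [528.2 164. ] ang 101.13 L 62.3
  side mid [565.7 140.6] ang 11.82 L 72.0
  side mid [597.3 182.4] ang 101.41 L 62.3
  side mid [553.8 198.7] ang 6.46 L 72.0
```

Call:
{"method": "apply_moves", "body": {
  "targets": [
    [0, -0.5, 0, 0, 0, 0, 0],
    [0, -1, 0, 0, 0, 0, 0],
    [0, -1, 0, 0, 0, 0, 0]
  ]
}}

```text
time_s: 17.13
eef_pos: [597.4, 16.0, 43.9]
tool_rot: [-3.112, 0.001, 0.192]
ft_force: [-0.1, -1.6, -0.4]
grip_width: 17.2
```

Call:
{"method": "apply_moves", "body": {
  "targets": [
    [0, -0.5, 0, 0, 0, 0, 0],
    [0, -0.5, 0, 0, 0, 0, 0]
  ]
}}

```text
time_s: 17.3
eef_pos: [597.3, 16.5, 43.9]
tool_rot: [-3.111, 0.001, 0.192]
ft_force: [0.7, -1.0, -1.3]
grip_width: 17.5
```

Call:
{"method": "apply_moves", "body": {
  "targets": [
    [0, -0.4, 0, 0, 0, 0, 0],
    [0, -0.4, 0, 0, 0, 0, 0]
  ]
}}

```text
time_s: 17.47
eef_pos: [597.3, 16.9, 43.9]
tool_rot: [-3.111, 0.001, 0.192]
ft_force: [0.5, -0.9, -1.2]
grip_width: 17.3
```

Call:
{"method": "apply_moves", "body": {
  "targets": [
    [0, -0.4, 0, 0, 0, 0, 0],
    [0, -0.4, 0, 0, 0, 0, 0]
  ]
}}

```text
time_s: 17.63
eef_pos: [597.2, 17.2, 43.9]
tool_rot: [-3.112, 0.001, 0.192]
ft_force: [0.2, -1.6, -0.8]
grip_width: 17.4
```

Call:
{"method": "apply_moves", "body": {
  "targets": [
    [0, -0.4, 0, 0, 0, 0, 0],
    [0, -0.4, 0, 0, 0, 0, 0]
  ]
}}

```text
time_s: 17.8
eef_pos: [597.1, 17.3, 44.0]
tool_rot: [-3.112, 0.001, 0.192]
ft_force: [0.3, -1.6, -1.2]
grip_width: 17.5
```

Call:
{"method": "apply_moves", "body": {
  "targets": [
    [0, -0.4, 0, 0, 0, 0, 0],
    [0, -0.4, 0, 0, 0, 0, 0]
  ]
}}

```text
time_s: 17.97
eef_pos: [597.1, 17.4, 44.0]
tool_rot: [-3.112, 0.001, 0.192]
ft_force: [0.5, -2.7, -0.9]
grip_width: 17.6
```

Call:
{"method": "apply_moves", "body": {
  "targets": [
    [0, -0.5, 0, 0, 0, 0, 0],
    [0, -0.5, 0, 0, 0, 0, 0]
  ]
}}

```text
time_s: 18.13
eef_pos: [597.1, 17.6, 44.0]
tool_rot: [-3.113, 0.001, 0.192]
ft_force: [0.9, -5.0, -0.8]
grip_width: 17.1
```

Call:
{"method": "apply_moves", "body": {
  "targets": [
    [0, -0.5, 0, 0, 0, 0, 0],
    [0, -0.5, 0, 0, 0, 0, 0],
    [0, -0.5, 0, 0, 0, 0, 0]
  ]
}}

```text
time_s: 18.38
eef_pos: [597.1, 17.6, 44.1]
tool_rot: [-3.113, 0.001, 0.191]
ft_force: [0.4, -6.7, 0.0]
grip_width: 17.6
```

```bash
python3 snap.py 10 220,145,320,215 25
```

```text
{'time_s': 18.383, 'eef_pos': [597.075, 17.589, 44.065], 'tool_rot': [-3.113, 0.001, 0.191], 'ft_force': [0.433, -6.697, 0.027], 'ft_torque': [-1.359, -0.19, 0.007], 'grip_width': 17.629}
plate
  side mid [527.8 166. ] ang 101.29 L 60.6
  side mid [565.3 143.1] ang 11.27 L 72.3
  side mid [599.2 172.7] ang 101.15 L 60.6
  side mid [558.7 199.8] ang 0.74 L 72.3
```

View pics/c10.png

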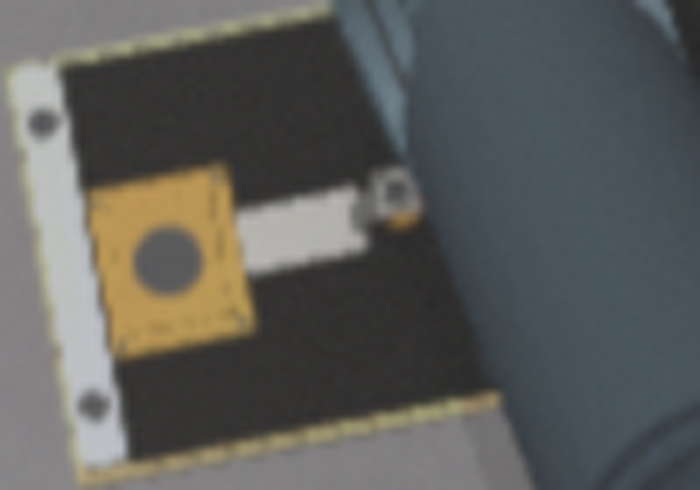

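The picture shows the plate's long edge lying along the bar face (90–115, 190–355), square to it. The reaction rose to about 7 N with no further motion. I'll back off and lift.

Call:
{"method": "apply_moves", "body": {
  "targets": [
    [0, 1, 0, 0, 0, 0, 0],
    [0, 2, -0.1, 0, 0, 0, 0],
    [0, 4, -0.3, 0, 0, 0, 0],
    [0, 10, -1, 0, 0, 0, 0],
    [0, 20, -4, 0, 0, 0, 0],
    [0, 25, -20, 0, 0, 0, 0],
    [0, 30, -45, 0, 0, 0, 0],
    [0, 30, -75, 0, 0, 0, 0],
    [0, 30, -100, 0, 0, 0, 0],
    [0, 30, -105, 0, 0, 0, 0],
    [0, 30, -105, 0, 0, 0, 0]
  ]
}}

```text
time_s: 19.4
eef_pos: [604.7, -14.1, 149.9]
tool_rot: [-3.112, -0.003, 0.191]
ft_force: [0.9, 0.2, -2.0]
grip_width: 17.4
```

Run:
```python
from plan import *
from h import *
o=get_obs(); print(np.round(o["eef_pos"],1),np.round(o["tool_rot"],3))
p=o["eef_pos"]; rr=o["tool_rot"]
json.dump({"p":list(p),"q":list(Ro.from_euler('xyz',rr).as_quat())},open("cmd.json","w"))
plan([(560,-130,150,-.55,0,0,7),(545,-180,150,-1.08,0,0,5)])
plan([(441,-325.3,150,-1.593,0,0,8)])
```

```text
[604.7 -14.1 149.9] [-3.112e+00 -3.000e-03  1.910e-01]
12
[[-9.4, 15.0, -0.5, -0.004, 0.001, 0.106, 0], [-18.8, 30.1, -1.0, -0.008, 0.002, 0.212, 0], [-28.2, 45.1, -1.4, -0.012, 0.003, 0.318, 0], [-37.7, 60.1, -1.9, -0.017, 0.005, 0.424, 0], [-47.1, 75.2, -2.4, -0.021, 0.006, 0.53, 0], [-56.5, 90.2, -2.9, -0.025, 0.007, 0.635, 0], [-65.9, 105.2, -3.4, -0.029, 0.008, 0.741, 0], [-70.7, 114.5, -3.7, -0.029, 0.009, 0.847, 0], [-75.6, 123.7, -3.9, -0.029, 0.011, 0.953, 0], [-80.4, 133.0, -4.2, -0.028, 0.013, 1.059, 0], [-85.3, 142.2, -4.5, -0.028, 0.014, 1.165, 0], [-90.1, 151.5, -4.8, -0.027, 0.016, 1.271, 0]]
8
[[9.9, 20.0, -0.0, -0.0, 0.0, 0.064, 0], [19.8, 40.1, -0.0, -0.0, 0.0, 0.128, 0], [29.6, 60.1, -0.0, -0.0, 0.0, 0.192, 0], [39.5, 80.1, -0.0, -0.0, 0.0, 0.257, 0], [49.4, 100.2, -0.0, -0.0, 0.0, 0.321, 0], [59.3, 120.2, -0.0, -0.0, 0.0, 0.385, 0], [69.2, 140.2, -0.0, -0.0, 0.0, 0.449, 0], [79.0, 160.3, -0.0, -0.0, 0.0, 0.513, 0]]
```

Call:
{"method": "apply_moves", "body": {
  "targets": [
    [-9.4, 15, -0.5, -0.004, 0, 0.106, 0],
    [-18.8, 30.1, -1, -0.008, 0.002, 0.212, 0],
    [-28.2, 45.1, -1.4, -0.012, 0.003, 0.318, 0],
    [-37.7, 60.1, -1.9, -0.017, 0.005, 0.424, 0],
    [-47.1, 75.2, -2.4, -0.021, 0.006, 0.53, 0],
    [-56.5, 90.2, -2.9, -0.025, 0.007, 0.635, 0],
    [-65.9, 105.2, -3.4, -0.029, 0.008, 0.741, 0],
    [-70.7, 114.5, -3.7, -0.029, 0.009, 0.847, 0],
    [-75.6, 123.7, -3.9, -0.029, 0.011, 0.953, 0],
    [-80.4, 133, -4.2, -0.028, 0.013, 1.059, 0],
    [-85.3, 142.2, -4.5, -0.028, 0.014, 1.165, 0],
    [-90.1, 151.5, -4.8, -0.027, 0.016, 1.271, 0]
  ]
}}

```text
time_s: 20.4
eef_pos: [542.2, -179.9, 146.4]
tool_rot: [3.136, 0.004, -1.084]
ft_force: [0.3, 0.4, -2.3]
grip_width: 16.9
```

Call:
{"method": "apply_moves", "body": {
  "targets": [
    [9.9, 20, 0, 0, 0, 0.064, 0],
    [19.8, 40.1, 0, 0, 0, 0.128, 0],
    [29.6, 60.1, 0, 0, 0, 0.192, 0],
    [39.5, 80.1, 0, 0, 0, 0.257, 0],
    [49.4, 100.2, 0, 0, 0, 0.321, 0],
    [59.3, 120.2, 0, 0, 0, 0.385, 0],
    [69.2, 140.2, 0, 0, 0, 0.449, 0],
    [79, 160.3, 0, 0, 0, 0.513, 0],
    [79, 160.3, 0, 0, 0, 0.513, 0],
    [79, 160.3, 0, 0, 0, 0.513, 0],
    [79, 160.3, 0, 0, 0, 0.513, 0]
  ]
}}

```text
time_s: 21.32
eef_pos: [439.1, -325.2, 148.7]
tool_rot: [3.138, 0.0, -1.593]
ft_force: [0.9, 0.8, -0.7]
grip_width: 17.3
```

Run:
```python
from plan import *
from h import *
o=get_obs(); print(np.round(o["eef_pos"],1),np.round(o["tool_rot"],3),o["time_s"])
p=o["eef_pos"]; rr=o["tool_rot"]
json.dump({"p":list(p),"q":list(Ro.from_euler('xyz',rr).as_quat())},open("cmd.json","w"))
plan([(441,-325.3,110,-1.593,0,0,3),(441,-325.3,80,-1.593,0,0,3),(441,-325.3,68,-1.593,0,0,3)])
```

```text
[ 439.1 -325.2  148.7] [ 3.138  0.    -1.593] 21.3167
9
[[0.0, -0.7, 12.9, 0.001, 0.0, -0.0, 0], [0.1, -1.4, 25.8, 0.003, 0.0, -0.0, 0], [0.1, -2.1, 38.7, 0.004, 0.0, -0.0, 0], [0.1, -2.1, 48.7, 0.004, 0.0, -0.0, 0], [0.1, -2.1, 58.7, 0.004, 0.0, -0.0, 0], [0.1, -2.2, 68.7, 0.004, 0.0, -0.0, 0], [0.1, -2.2, 72.7, 0.004, 0.0, -0.0, 0], [0.1, -2.2, 76.7, 0.004, 0.0, -0.0, 0], [0.1, -2.2, 80.7, 0.004, 0.0, -0.0, 0]]
```

Call:
{"method": "apply_moves", "body": {
  "targets": [
    [0, -0.7, 12.9, 0.001, 0, 0, 0],
    [0.1, -1.4, 25.8, 0.003, 0, 0, 0],
    [0.1, -2.1, 38.7, 0.004, 0, 0, 0],
    [0.1, -2.1, 48.7, 0.004, 0, 0, 0],
    [0.1, -2.1, 58.7, 0.004, 0, 0, 0],
    [0.1, -2.2, 68.7, 0.004, 0, 0, 0],
    [0.1, -2.2, 74, 0.004, 0, 0, 0],
    [0.1, -2.2, 80.7, 0.004, 0, 0, 0],
    [0.1, -2.2, 80.7, 0.004, 0, 0, 0],
    [0.1, -2.2, 80.7, 0.004, 0, 0, 0]
  ]
}}

```text
time_s: 22.15
eef_pos: [441.6, -325.0, 67.9]
tool_rot: [3.141, 0.0, -1.592]
ft_force: [-0.7, -0.9, -1.3]
grip_width: 17.4
```

Run:
```python
from h import *
o=get_obs(); print({k:np.round(o[k],3).tolist() for k in("time_s","eef_pos","tool_rot","ft_force","ft_torque","grip_width")})
```

```text
{'time_s': 22.15, 'eef_pos': [441.561, -324.958, 67.851], 'tool_rot': [3.141, 0.0, -1.592], 'ft_force': [-0.667, -0.884, -1.275], 'ft_torque': [0.038, 0.009, 0.015], 'grip_width': 17.448}
```

Call:
{"method": "apply_moves", "body": {
  "targets": [
    [0.3, 0, 3, 0, 0, 0, 0],
    [0.3, 0, 6, 0, 0, 0, 0],
    [0.3, 0, 9, 0, 0, 0, 0],
    [0.3, 0, 11, 0, 0, 0, 0],
    [0.3, 0, 12, 0, 0, 0, 0],
    [0.3, 0, 12, 0, 0, 0, 0],
    [0.3, 0, 12, 0, 0, 0, 0]
  ]
}}

```text
time_s: 22.73
eef_pos: [441.6, -325.3, 56.0]
tool_rot: [-3.141, 0.0, -1.592]
ft_force: [-0.1, -0.4, -1.4]
grip_width: 17.4
```

Call:
{"method": "apply_moves", "body": {
  "targets": [
    [0, 0, 0.3, 0, 0, 0, 0],
    [0, 0, 0.3, 0, 0, 0, 0],
    [0, 0, 0.3, 0, 0, 0, 0]
  ]
}}

```text
time_s: 22.98
eef_pos: [441.7, -325.3, 55.8]
tool_rot: [-3.141, 0.0, -1.592]
ft_force: [-0.8, 0.1, -1.6]
grip_width: 17.3
```

Call:
{"method": "apply_moves", "body": {
  "targets": [
    [0, 0, 0.3, 0, 0, 0, 0],
    [0, 0, 0.3, 0, 0, 0, 0],
    [0, 0, 0.3, 0, 0, 0, 0]
  ]
}}

```text
time_s: 23.23
eef_pos: [441.7, -325.4, 55.5]
tool_rot: [-3.141, -0.0, -1.592]
ft_force: [0.4, 0.1, -0.4]
grip_width: 17.7
```

Call:
{"method": "apply_moves", "body": {
  "targets": [
    [0, 0, 0.3, 0, 0, 0, 0],
    [0, 0, 0.3, 0, 0, 0, 0],
    [0, 0, 0.3, 0, 0, 0, 0]
  ]
}}

```text
time_s: 23.48
eef_pos: [441.7, -325.4, 55.5]
tool_rot: [-3.141, -0.0, -1.592]
ft_force: [-0.8, 2.0, 5.1]
grip_width: 16.7
```

Seated: the z motion stopped at 55.5 and Fz rose. Now I'll release slowly and go up.

Call:
{"method": "apply_moves", "body": {
  "targets": [
    [0, 0, -0.3, 0, 0, 0, 0],
    [0, 0, -0.3, 0, 0, 0, 0.3],
    [0, 0, -0.3, 0, 0, 0, 0.35],
    [0, 0, -0.3, 0, 0, 0, 0.4],
    [0, 0, -0.3, 0, 0, 0, 0.5],
    [0, 0, -0.3, 0, 0, 0, 0.6],
    [0, 0, -0.3, 0, 0, 0, 0.6],
    [0, 0, -0.3, 0, 0, 0, 0.6],
    [0, 0, -0.3, 0, 0, 0, 0.6],
    [0, 0, -0.3, 0, 0, 0, 0.6]
  ]
}}

```text
time_s: 24.32
eef_pos: [441.6, -325.3, 55.4]
tool_rot: [-3.141, 0.0, -1.592]
ft_force: [-0.7, -0.6, -0.0]
grip_width: 52.6
```

Call:
{"method": "apply_moves", "body": {
  "targets": [
    [0, 0, -3, 0, 0, 0, 0.6],
    [0, 0, -8, 0, 0, 0, 0.6],
    [0, 0, -16, 0, 0, 0, 0.6],
    [0, 0, -30, 0, 0, 0, 0.6],
    [0, 0, -60, 0, 0, 0, 0.6],
    [0, 0, -90, 0, 0, 0, 0.6],
    [0, 25, -120, 0, 0, 0, 0.6],
    [0, 60, -140, 0, 0, 0, 0.6],
    [0, 95, -150, 0, 0, 0, 0.6],
    [0, 125, -160, 0, 0, 0, 0.6],
    [0, 125, -160, 0, 0, 0, 0.6]
  ]
}}

```text
time_s: 25.23
eef_pos: [311.4, -323.6, 217.6]
tool_rot: [3.141, -0.001, -1.598]
ft_force: [0.9, -0.6, 0.3]
grip_width: 52.9
```

```bash
python3 snap.py 11 220,145,320,215 25
python3 - <<'E'
from h import *
t=np.load("top11.npz")["color"]; s=np.load("side11.npz")["color"]
A=cv2.resize(t[145:215,215:335],(600,350),interpolation=2); B=cv2.resize(t[165:255,380:460],(280,250)); D=cv2.resize(s[225:315,260:380],(320,250))
save("fin.png",np.vstack([A,np.hstack([B,D])]))
E
python3 - <<'E'
import sys; sys.path.insert(0,".")
from m1 import *
f=dict(np.load("top11.npz")); f0=dict(np.load("top0.npz")); P=cloud(f)
for n,b in (("step",(234,170,255,196)),("handle",(414,205,422,238))):
    for g in (f0,f):
        q=cloud(g)[b[1]:b[3],b[0]:b[2]].reshape(-1,3); print(n,np.round(np.nanmedian(q,0),1))
d=np.abs(f["color"].astype(int)-f0["color"]).sum(-1)>90; d[145:215,215:300]=0
nn,_,st,_=cv2.connectedComponentsWithStats(d.astype(np.uint8)); print([s.tolist() for s in st[1:] if s[4]>40])
E
```

```text
{'time_s': 25.233, 'eef_pos': [311.386, -323.608, 217.56], 'tool_rot': [3.141, -0.001, -1.598], 'ft_force': [0.855, -0.637, 0.28], 'ft_torque': [0.002, 0.049, -0.007], 'grip_width': 52.94}
plate
  side mid [527.7 165.9] ang 101.22 L 61.0
  side mid [568.4 143.1] ang 10.69 L 72.2
  side mid [597.4 181.7] ang 101.14 L 61.0
  side mid [556.6 199.7] ang 0.74 L 72.2
step [561.  173.2  19.5]
step [561.5 172.   24. ]
handle [ 443.9 -321.8   83.5]
handle [ 443.7 -321.8   83.5]
[[322, 225, 181, 175, 13666], [482, 239, 66, 40, 1429], [509, 264, 131, 136, 9494], [509, 273, 52, 20, 250], [474, 277, 23, 15, 188], [531, 317, 19, 12, 125], [610, 338, 30, 14, 347], [281, 346, 15, 13, 46], [281, 389, 10, 11, 60], [263, 391, 10, 9, 44]]
```

View pics/fin.png

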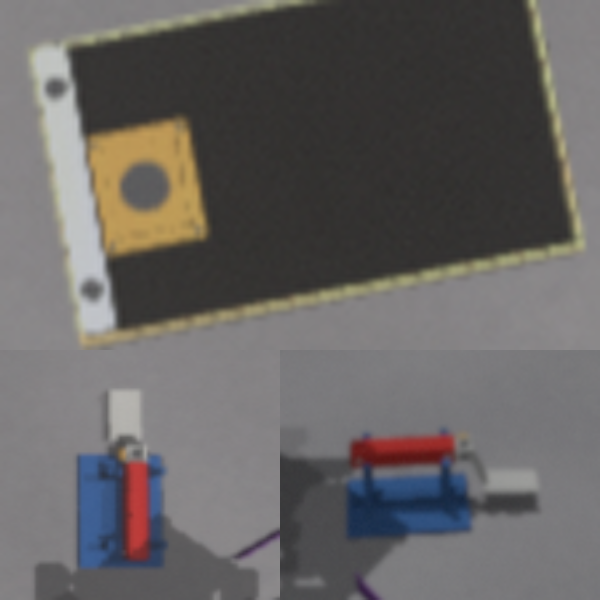

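The plate is flush against the bar at (90–205, 120–255) with its step up. The lifter is seated level in its rest, and the other scene changes are only arm and shadow regions. Handing in.

```bash
python3 -c "
from bench import workorder; print(workorder.finish_job())"
```

```text
the job is handed in; nothing more can be done
None
```

The plate is turned over with its step up and sits flush and square against the stop bar. The lifter is back in its rest, and I handed the job in at about 25 s of the 72 s allowed.

- **Lifter:** I used the small red one from the rest, gripped at 60 N. The larger loose red one and the purple one were left alone.
- **Rubber:** I felt for it with about 2 N, then slid the blade under the plate's edge without moving the plate.
- **Levering:** Near vertical the blade pressed down on the side of the step with about 4 N, and the plate crept forward a little. I raised the blade 2 mm and the plate went over cleanly.
- **Pushing:** I squared the plate with the blade and closed the last few millimetres in steps of 0.5 mm or less. Contact with the bar peaked at about 7 N.

**Last checks:**
- **Angle:** the rear edge reads 10.7° and the sides 101.2°, against 10.9° and 100.9° for the board.
- **Distance:** the rear edge is about 60 mm from the bar face, which means flush to within the camera's 1–2 mm.
- **Height:** the step's top measures about 5 mm above the rubber, against 6 mm nominal.
- **Handle:** it reads the same height and position in the rest as at the start.
- **Bystanders:** none show a change in the top view, but the arm and its shadow covered part of that picture.
- **Disagreement:** the automatic fit of the plate's bar-side edge gave 0.7° instead of about 11°. I put this down to that edge blending with the bar, since the picture shows it lying along the bar.

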